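Make up the resin-mounting kit for the rock samples

ROBOT

A 7-joint arm with a two-finger parallel gripper is mounted at the origin on the work surface. World frame = base frame: x ahead of the robot, y to its left, z up, the work surface at z = 0. Lengths are in mm, angles in degrees, forces in N, time in s.
With the tool pointing down it reaches from about 400 to 850 mm from the base axis. Payload 4.4 kg.
Tool frame: the origin (TCP) lies on the centre line of the jaws, within the pads' length; the fingertips stand 11 mm ahead of it and the grasp point (between the pads) lies 8 mm behind it; z points along the fingers, y is the direction in which the jaws open and shut (so a half turn about z gives the same grasp; the last joint's range is limited). The gripper opens to 94 mm and grips with 3 to 60 N. Pads are 16 mm wide; open, the fingers measure 119 mm over their backs; the gripper's body (75 mm by 177 mm) begins 78 mm behind the grasp point.
Start: joints at [61.031, 36.005, 2.206, 86.941, -1.547, 57.084, -1.146], TCP at [276.772, -588.146, 216.478] pointing down, gripper open.
Joint ranges: [-175.42, 175.42], [-21.48, 121.26], [-71.46, 75.88], [10.55, 141.38], [-63.04, 243.04], [13.31, 113.54], [-168.57, 168.57]. Speed limits (degrees/s): [147.25, 147.25, 180, 180, 180, 180, 180].

INTERFACE

Orientations are given as a 3x3 rotation matrix whose columns are the frame's x, y, z axes.
In Python, from bench import env gives the robot as it stands.
- The arm moves only by the tool servo_tool, never from a script. Its argument "motion" is text: rows parted by semicolons, each of 7 numbers parted by spaces: the shift along the tool's x, y, z in mm, then the turn, a rotation vector about the tool's x, y, z in rad, then the finger opening in mm, from 0 to 94. In form: x y z wx wy wz hand; .... A call has exactly 5 rows; each row is the pose to reach, as a shift and turn from the pose measured when the call began, along the tool's axes at that moment; what a row does not reach only later rows make up. A row lasts 1/12 s, in which the tool goes at most 41.7 mm and 7.16 degrees, less where a joint would pass 70% of its speed; a pose out of reach is approached as far as the arm can. A call with a gripper value outside its range is refused whole. The fingers move at their own pace and stop on an object; "force" is the grip in N (left out, the last holds). Time passes only in rows, so rows that repeat a pose let the fingers close, or fill a call up. It gives the time, the measured TCP pose, the force and the opening at its end, in the units of the state.
- env.read_state(): the state, without advancing time (a new reading comes with each control period).
- env.camera(name): name is "side" or "top" or "wrist"; returns a dict with "color" (480x640x3 uint8, red, green, blue), "intrinsics" (3x3 intrinsics, pixels), "T" (4x4, takes a point from camera to world coordinates); the wrist camera has in their place "T_tool_cam" (4x4, takes a point from camera to tool coordinates, whose origin is the TCP and whose axes are the flange's). Camera axes: x right, y down, z forward; pixel columns grow to the right and rows downward; lengths in mm; the calibration is good to about 2 mm. The wrist camera is an equidistant fisheye: a pixel r from the principal point sees the ray r / f radians off the axis. A picture is of the moment at which its call begins: read the wrist's pose just before it. There is no depth.
- env.job_done(): hands the job in, once; it reports no verdict.
The state is a dict: "clock": time; "joint_pos": joint angles; "dq": joint speeds; "joint_efforts": joint torques, N m; "eef_pos": TCP position; "ee_rot": TCP orientation; "ft_force": force on the tool from outside, world axes, zero at the start; "wrist_torque": the same for the moment, N m; "gripper_width": finger opening in mm.
Only numpy, scipy, OpenCV 4.12 (cv2) and the standard library are available. Lean on these libraries where they do the work, as an engineer would, in place of code of your own. Each camera call takes 0.05 s, during which the arm holds its last target.

TASK

Make up the kit for resin-mounting today's rock samples: lift the four identical closed sample boxes to find the one or two that hold a rock and stand those upright in the white kit tray, with the empty boxes left standing in the plywood tray. Try the loose mounting rings on the gauge pin without forcing them: rings that slide freely down over the pin are laid in the kit tray beside the samples, rings that stop at its tip in the small grey reject tray. Leave the quartz lump, slide box and brush where they are.

Things in the scene. Friction and masses are not known exactly. Their poses are not given: they have to be found in the camera images.
- sample_tray: Shallow plywood tray fixed to the desk, 225 x 200 mm outside, 14 mm high, walls 6 mm, inner floor 6 mm above the desk. Holds the four sample boxes at the start. Origin: centre of its underside; x along the 225 mm side, z up. Stands on the left or the right of the robot, the kit tray on the other side.
- kit_tray: Shallow white enamelled tray with rolled rims, fixed to the desk, empty at the start, 225 x 200 mm outside, 18 mm high, walls 4 mm, inner floor 4 mm above the desk. Origin: centre of its underside; x along the 225 mm side, z up.
- reject_tray: Small grey plastic tray fixed to the desk, 85 x 190 mm outside, 22 mm high, walls 4 mm, inner floor 4 mm above the desk. Origin: centre of its underside; y along the 190 mm side, z up.
- gauge_tip (a point): Top centre of the gauge: an upright polished steel pin, 24.5 mm in diameter, its top edge chamfered over the last 3 mm, standing 40 mm above a dark steel foot 52 mm in diameter and 10 mm high that is fixed to the desk. The tip is 50 mm above the desk; z up along the pin.
- box_a_center (a point): Centre of a closed card sample box with a pull-off lid, 60 mm (its x) by 70 mm (its y) by 50 mm high (its z, up), walls 3 mm; the point is half-way up. The four boxes look identical: empty ones weigh about 100 g; one or two of the four hold a rock and weigh about 350 to 500 g in all. The rock has a few mm of play inside. Which boxes are full changes from start to start.
- box_b_center (a point): Centre of a closed card sample box with a pull-off lid, 60 mm (its x) by 70 mm (its y) by 50 mm high (its z, up), walls 3 mm; the point is half-way up. The four boxes look identical: empty ones weigh about 100 g; one or two of the four hold a rock and weigh about 350 to 500 g in all. The rock has a few mm of play inside. Which boxes are full changes from start to start.
- box_c_center (a point): Centre of a closed card sample box with a pull-off lid, 60 mm (its x) by 70 mm (its y) by 50 mm high (its z, up), walls 3 mm; the point is half-way up. The four boxes look identical: empty ones weigh about 100 g; one or two of the four hold a rock and weigh about 350 to 500 g in all. The rock has a few mm of play inside. Which boxes are full changes from start to start.
- box_d_center (a point): Centre of a closed card sample box with a pull-off lid, 60 mm (its x) by 70 mm (its y) by 50 mm high (its z, up), walls 3 mm; the point is half-way up. The four boxes look identical: empty ones weigh about 100 g; one or two of the four hold a rock and weigh about 350 to 500 g in all. The rock has a few mm of play inside. Which boxes are full changes from start to start.
- ring_a_center (a point): Centre of a steel mounting ring (a short open tube), 34 mm outside diameter, 20 mm high, 50 to 80 g; the point is on its axis half-way up and z is the axis. All rings are alike outside. The bore is either about 27 mm, which slides freely down over the gauge pin, or about 22.5 mm, which stops on the chamfer at the pin's tip. Three to five rings are present, in any mix of the two kinds; an absent ring reads None.
- ring_b_center (a point): Centre of a steel mounting ring (a short open tube), 34 mm outside diameter, 20 mm high, 50 to 80 g; the point is on its axis half-way up and z is the axis. All rings are alike outside. The bore is either about 27 mm, which slides freely down over the gauge pin, or about 22.5 mm, which stops on the chamfer at the pin's tip. Three to five rings are present, in any mix of the two kinds; an absent ring reads None.
- ring_c_center (a point): Centre of a steel mounting ring (a short open tube), 34 mm outside diameter, 20 mm high, 50 to 80 g; the point is on its axis half-way up and z is the axis. All rings are alike outside. The bore is either about 27 mm, which slides freely down over the gauge pin, or about 22.5 mm, which stops on the chamfer at the pin's tip. Three to five rings are present, in any mix of the two kinds; an absent ring reads None.
- ring_d_center (a point): Centre of a steel mounting ring (a short open tube), 34 mm outside diameter, 20 mm high, 50 to 80 g; the point is on its axis half-way up and z is the axis. All rings are alike outside. The bore is either about 27 mm, which slides freely down over the gauge pin, or about 22.5 mm, which stops on the chamfer at the pin's tip. Three to five rings are present, in any mix of the two kinds; an absent ring reads None.
- ring_e_center (a point): Centre of a steel mounting ring (a short open tube), 34 mm outside diameter, 20 mm high, 50 to 80 g; the point is on its axis half-way up and z is the axis. All rings are alike outside. The bore is either about 27 mm, which slides freely down over the gauge pin, or about 22.5 mm, which stops on the chamfer at the pin's tip. Three to five rings are present, in any mix of the two kinds; an absent ring reads None.
- quartz_lump: Bystander: pale rock lump about 80 mm across and 37 mm high, loose on the desk. Origin: centre of its underside.
- slide_box: Bystander: closed white slide box 85 x 100 x 32 mm, loose on the desk. Origin: centre of its underside.
- dust_brush_grip (a point): Bystander: handle of a dusting brush 150 mm long, lying loose on the desk beyond the reject tray.
Not all that is in view belongs to the job. What is shaped like the part that bears box_d_center but purple is not meant.

How it is judged:
By the outcome, as a careful person would: the job done as asked, in the order asked, and still so for the second after the job is handed in, with the robot touching nothing.
Of rock_a, rock_b, rock_c, rock_d only 1 to 2 are there at a start; the rules pass over those that are not, and their reading is None.
Of ring_a, ring_b, ring_c, ring_d, ring_e only 3 to 5 are there at a start; the rules pass over those that are not, and their reading is None.
At some moment in a run one of ring_a, ring_b, ring_c, ring_d, ring_e may be knocked a few centimetres aside while the robot is not near it.
Once in a run the grip may slacken for a moment while it holds something.
It also fails if it takes over 210 s, if anything falls off the work surface, if the arm or the gripper's body presses on something with over 40 N, if the wrist force passes 120 N, or if a joint passes its speed limit or range.

## Working session

There is one attempt and no reset: what is moved stays moved. The work goes in short steps, Python scripts to look and compute and a tool call to move; the robot and the scene stay as the last step left them, time stands still between calls to the robot, and variables do not carry over. Pictures are saved under pics/ and viewed, and the job is handed in when it is done.

Besides the shell and the picture viewer there is one more tool, called by a JSON object that holds its "api" and its "payload", one argument or row to a line. servo_tool: Moves the arm, as the interface text tells. Its arguments: {"type":"object","properties":{"motion":{"type":"string"},"force":{"type":"number"}},"required":["motion"]}

```bash
ls; mkdir -p pics
python3 - <<'E'
from bench import env
import cv2
s=env.read_state()
for k,v in s.items(): print(k,v)
for n in ["side","top","wrist"]:
    c=env.camera(n); cv2.imwrite(f"pics/{n}0.png",c["color"][:,:,::-1]); print(n,c["intrinsics"],c.get("T",c.get("T_tool_cam")))
E
```

```text
pics
clock 0.0
joint_pos [61.0293638  36.0559156   2.20201932 86.99486204 -1.54702133 57.08391099
 -1.14566914]
dq [ 0.00968364 -0.08384971 -0.08600532  0.06062705  0.15839858  0.04979218
  0.00615656]
joint_efforts [-1.07363579e-03 -5.49730897e+01  1.14303589e+00 -1.86636186e+01
 -5.23660483e-02  2.34986236e-02  1.52393518e-04]
eef_pos [ 276.5232637  -587.54361322  215.5942201 ]
ee_rot [[ 9.04817626e-01  4.25798582e-01 -7.94112357e-04]
 [ 4.25799322e-01 -9.04816118e-01  1.65222631e-03]
 [-1.50100389e-05 -1.83309599e-03 -9.99998320e-01]]
ft_force [-0.32455528 -0.33108454 -0.75675244]
wrist_torque [-0.02088121  0.03026313  0.01075792]
gripper_width 94.14036597625645
side [[490.64839959   0.         319.45230636]
 [  0.         490.64839959 239.3691282 ]
 [  0.           0.           1.        ]] [[-8.53514203e-01 -3.13954362e-01  4.15867964e-01  1.85613397e+02]
 [-5.21013489e-01  5.25913129e-01 -6.72279945e-01  7.72774192e+02]
 [-7.64520103e-03 -7.90473301e-01 -6.12448783e-01  7.44447026e+02]
 [ 0.00000000e+00  0.00000000e+00  0.00000000e+00  1.00000000e+00]]
top [[458.45916593   0.         318.82041248]
 [  0.         458.45916593 240.58159706]
 [  0.           0.           1.        ]] [[ 1.51091489e-02 -9.96767676e-01  7.89044634e-02  5.41086570e+02]
 [-9.99841041e-01 -1.58084426e-02 -8.24538065e-03  6.68433320e+01]
 [ 9.46608558e-03 -7.87673402e-02 -9.96848082e-01  1.07416864e+03]
 [ 0.00000000e+00  0.00000000e+00  0.00000000e+00  1.00000000e+00]]
wrist [[371.64829954   0.         325.22393671]
 [  0.         371.64829954 240.82111644]
 [  0.           0.           1.        ]] [[ 5.42880184e-04 -9.60303394e-01 -2.78957161e-01  8.10343658e+01]
 [ 9.99999608e-01  7.16405788e-04 -5.20104728e-04  4.33341697e-01]
 [ 6.99304860e-04 -2.78956769e-01  9.60303406e-01 -1.68533157e+02]
 [ 0.00000000e+00  0.00000000e+00  0.00000000e+00  1.00000000e+00]]
```

View pics/top0.png

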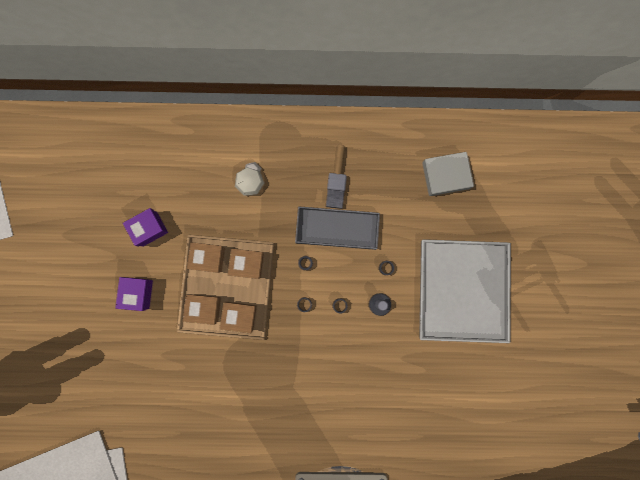

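View pics/side0.png

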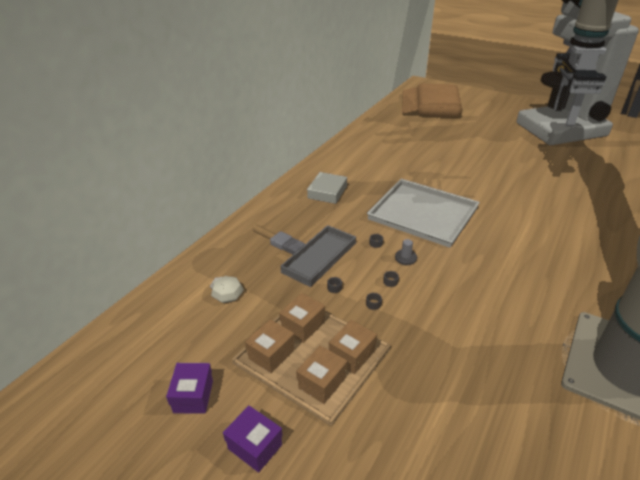

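View pics/wrist0.png

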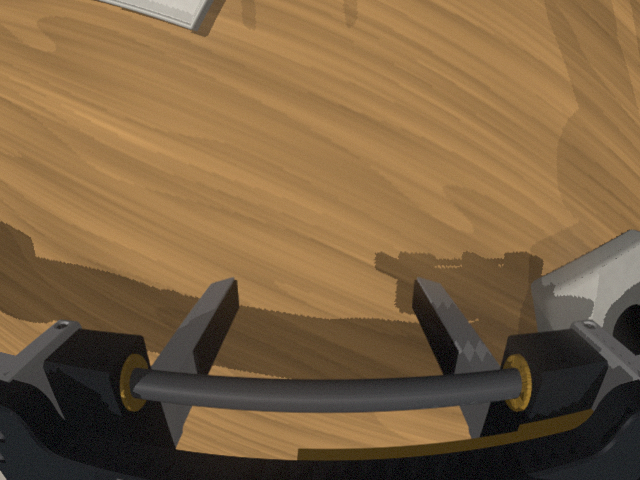

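```bash
cat > h.py <<'E'
from bench import env
import numpy as np, cv2, itertools
def cam(n):
    s=env.read_state(); c=env.camera(n)
    K=c["intrinsics"]
    if n=="wrist":
        T=np.eye(4);T[:3,:3]=s["ee_rot"];T[:3,3]=s["eef_pos"];T=T@c["T_tool_cam"]
    else: T=c["T"]
    return c["color"][:,:,::-1].copy(),K,T,n
def ray(C,px):
    _,K,T,n=C; u=(px[0]-K[0,2])/K[0,0];v=(px[1]-K[1,2])/K[1,1]
    if n=="wrist":
        t=np.hypot(u,v); d=np.array([u*np.sinc(t/np.pi),v*np.sinc(t/np.pi),np.cos(t)])
    else: d=np.array([u,v,1.])
    return T[:3,3],T[:3,:3]@d
def onz(C,px,z):
    o,d=ray(C,px); return o+d*(z-o[2])/d[2]
def proj(C,p):
    _,K,T,n=C; q=T[:3,:3].T@(np.asarray(p,float)-T[:3,3])
    if n=="wrist":
        r=np.hypot(q[0],q[1]);t=np.arctan2(r,q[2]);u,v=q[:2]/max(r,1e-9)*t
    else: u,v=q[:2]/q[2]
    return np.array([K[0,0]*u+K[0,2],K[1,1]*v+K[1,2]])
def crop(C,x0,y0,w,h,s,name):
    cv2.imwrite("pics/"+name,cv2.resize(C[0][y0:y0+h,x0:x0+w],None,fx=s,fy=s,interpolation=cv2.INTER_CUBIC))
def st():
    s=env.read_state(); R=s["ee_rot"]; print("t",round(s["clock"],2),"pos",s["eef_pos"].round(1),"yaw",np.degrees(np.arctan2(R[1,0],R[0,0])).round(1),"tilt",np.degrees(R[:2,2]).round(2),"F",s["ft_force"].round(2),"w",round(s["gripper_width"],1)); return s
def rel(p,yaw=None):
    "shift in tool axes to world point p (TCP), and wz to reach tool-x yaw (deg), tool straightened down"
    s=env.read_state();R=s["ee_rot"]; sh=R.T@(np.asarray(p,float)-s["eef_pos"])
    from scipy.spatial.transform import Rotation as Ro
    y=np.radians(np.degrees(np.arctan2(R[1,0],R[0,0])) if yaw is None else yaw)
    G=np.array([[np.cos(y),np.sin(y),0],[np.sin(y),-np.cos(y),0],[0,0,-1]])
    print("rel",sh.round(1),"rot",Ro.from_matrix(R.T@G).as_rotvec().round(3))
E
python3 - <<'E'
from h import *
C=cam("top"); crop(C,170,230,115,115,6.5/1.2,"t_boxes.png"); crop(C,285,140,240,210,3.2,"t_r.png")
for n,px,z in [("b1",(205,257),56),("b2",(244,262),56),("b3",(200,309),56),("b4",(238,318),56),("r1",(307,263),20),("r2",(387,268),20),("r3",(305,304),20),("r4",(340,305),20),("g",(382,305),50)]: print(n,onz(C,px,z).round(1))
E
```

```text
b1 [581.2 310.1  56. ]
b2 [571.4 223.5  56. ]
b3 [466.8 317.1  56. ]
b4 [448.4 233.2  56. ]
r1 [572.4  84.5  20. ]
r2 [563.8 -99.6  20. ]
r3 [478.9  87.5  20. ]
r4 [477.8   7.6  20. ]
g [481. -84.  50.]
```

View pics/t_boxes.png

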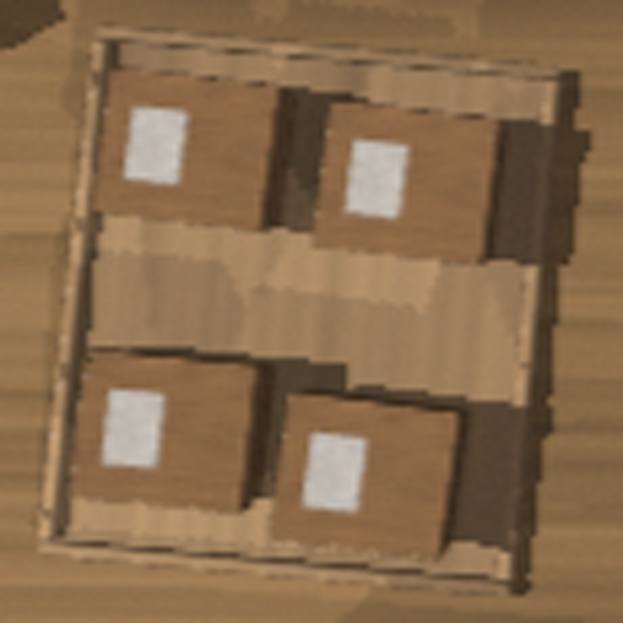

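View pics/t_r.png

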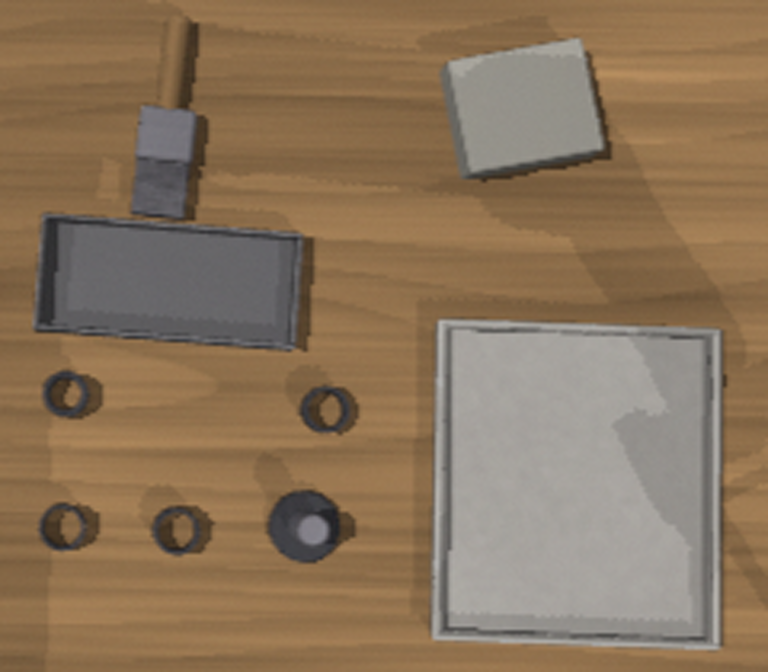

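Run:
```python
from h import *
C=cam("top")
B={"b1":[(112,70),(281,86),(264,229),(94,215)],"b2":[(330,102),(501,120),(486,264),(313,246)],"b3":[(89,352),(262,365),(244,511),(73,500)],"b4":[(289,394),(464,410),(442,558),(270,545)]}
s=6.5/1.2
for k,v in B.items():
    p=np.array([onz(C,(170+(x+.5)/s-.5,230+(y+.5)/s-.5),56)[:2] for x,y in v])
    e=p[0]-p[1]; f=p[3]-p[2]; d=e+f
    print(k,p.mean(0).round(1),np.degrees(np.arctan2(d[1],d[0])).round(1),np.linalg.norm(d)/2,np.linalg.norm(p[0]-p[3]))
s=3.2
for n,v,z in [("kit",[(440,322),(720,330),(717,646),(434,637)],18),("rej",[(42,215),(303,237),(296,349),(35,330)],22)]:
    p=np.array([onz(C,(285+(x+.5)/s-.5,140+(y+.5)/s-.5),z)[:2] for x,y in v]); print(n,p.round(0).tolist(),p.mean(0))
for n,(x,y),z in [("r1",(67,394),20),("r2",(328,409),20),("r3",(64,527),20),("r4",(179,531),20),("g",(313,529),50)]: print(n,onz(C,(285+(x+.5)/s-.5,140+(y+.5)/s-.5),z).round(1))
rel([510,250,220],87)
```

```text
b1 [580.6 311.7] 85.8 69.57981359931901 59.65745862786261
b2 [568.5 221.6] 84.9 70.72959878638076 59.182628686170126
b3 [466.1 316.2] 86.9 69.84960742522145 59.7142217897262
b4 [449.3 235. ] 86.1 70.52278680981627 60.94572285695078
kit [[629.0, -181.0], [627.0, -385.0], [401.0, -378.0], [404.0, -176.0]] [ 515.15675655 -280.10792208]
rej [[702.0, 108.0], [689.0, -81.0], [608.0, -76.0], [618.0, 111.0]] [654.26924041  15.50624377]
r1 [572.9  87.7  20. ]
r2 [565.  -99.9  20. ]
r3 [478.1  88.2  20. ]
r4 [476.5   6.2  20. ]
g [481.1 -85.   50. ]
rel [ 567.9 -658.7   -3.4] rot [-1.000e-03 -0.000e+00 -1.079e+00]
```

Run:
```python
from h import *
rel([500,-150,220],86)
```

```text
rel [ 388.5 -301.1   -3.7] rot [-1.000e-03 -0.000e+00 -1.061e+00]
```

{"api": "servo_tool", "payload": {
  "motion": "32 -25 0 0 0 -0.1 94; 64 -50 0 0 0 -0.2 94; 96 -75 0 0 0 -0.3 94; 128 -100 0 0 0 -0.4 94; 160 -125 0 0 0 -0.5 94"
}}

```text
clock: 0.67
eef_pos: [368.7, -404.9, 216.2]
ee_rot: [[0.586, 0.81, -0.0], [0.81, -0.586, 0.001], [0.0, -0.001, -1.0]]
ft_force: [0.9, -0.1, -0.1]
gripper_width: 94.0
```

Run:
```python
from h import *
st();rel([500,-150,220],86);rel([510,250,220],86)
```

```text
t 0.67 pos [ 368.7 -404.9  216.2] yaw 54.1 tilt [-0.02  0.04] F [ 0.87 -0.07 -0.12] w 94.0
rel [283.5 -43.   -3.6] rot [-0.001 -0.001 -0.557]
rel [ 613.4 -269.4   -3.4] rot [-0.001 -0.001 -0.557]
```

{"api": "servo_tool", "payload": {
  "motion": "40 -6 -1 0 0 -0.11 94; 80 -12 -2 0 0 -0.22 94; 120 -18 -3 0 0 -0.33 94; 160 -24 -4 0 0 -0.44 94; 200 -30 -4 0 0 -0.557 94"
}}

```text
clock: 1.08
eef_pos: [462.3, -223.6, 220.7]
ee_rot: [[0.064, 0.998, 0.0], [0.998, -0.064, 0.0], [0.0, 0.0, -1.0]]
ft_force: [0.2, -0.6, -0.1]
gripper_width: 94.1
```

Run:
```python
from h import *
st();rel([510,265,220],86)
```

```text
t 1.08 pos [ 462.3 -223.6  220.7] yaw 86.3 tilt [0.03 0.  ] F [ 0.16 -0.65 -0.08] w 94.1
rel [490.6  16.3   0.8] rot [ 0.    -0.     0.006]
```

{"api": "servo_tool", "payload": {
  "motion": "40 2 0 0 0 0 94; 80 4 0 0 0 0 94; 120 6 0 0 0 0 94; 160 6 0 0 0 0 94; 180 6 0 0 0 0 94"
}}

```text
clock: 1.5
eef_pos: [480.0, -38.8, 221.1]
ee_rot: [[0.058, 0.998, 0.001], [0.998, -0.058, 0.002], [0.002, 0.001, -1.0]]
ft_force: [0.3, 1.8, -0.1]
gripper_width: 93.8
```

Run:
```python
from h import *
st();rel([510,265,220],86); C=cam("wrist"); cv2.imwrite("pics/w1.png",C[0])
```

```text
t 1.5 pos [480.  -38.8 221.1] yaw 86.6 tilt [0.07 0.14] F [ 0.26  1.83 -0.07] w 93.8
rel [305.1  12.2   1.9] rot [ 0.001 -0.002  0.011]
```

View pics/w1.png

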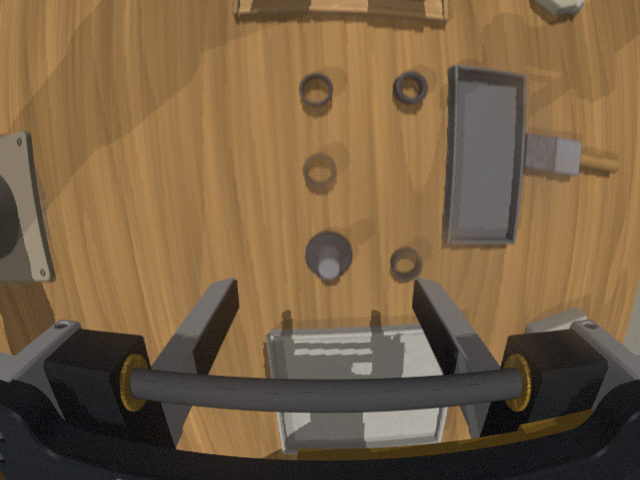

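Run:
```python
from h import *
C=cam("wrist"); crop(C,270,50,200,240,2.5,"w1c.png")
for n,px,z in [("r3",(316,90.5),20),("r1",(410.5,88),20),("r4",(320,171),20),("r2",(406,263),20),("g",(330,269),50)]: print(n,onz(C,px,z).round(1))
```

```text
r3 [478.2  91.5  20. ]
r1 [572.1  91.7  20. ]
r4 [477.6  10.9  20. ]
r2 [564.1 -90.8  20. ]
g [482.5 -81.6  50. ]
```

View pics/w1c.png

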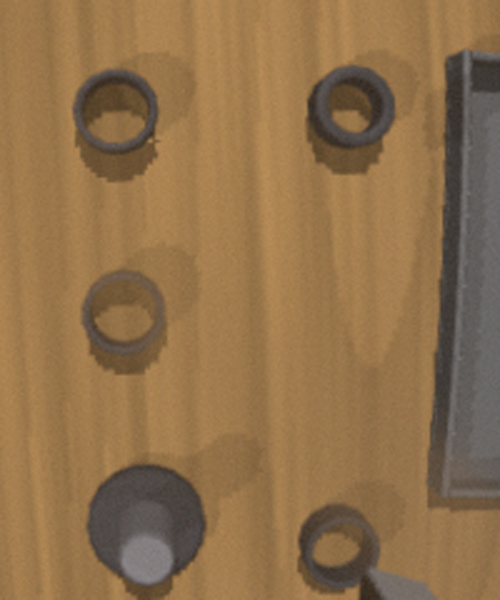

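{"api": "servo_tool", "payload": {
  "motion": "41 2 0 0 0 0 94; 82 4 0 0 0 0 94; 123 6 0 0 0 0 94; 164 8 0 0 0 0 94; 205 9 0 0 0 0 94"
}}

```text
clock: 2.02
eef_pos: [501.3, 162.9, 221.5]
ee_rot: [[0.059, 0.998, 0.002], [0.998, -0.059, 0.001], [0.001, 0.002, -1.0]]
ft_force: [1.1, -0.2, -0.7]
gripper_width: 94.1
```

Run:
```python
from h import *
st();C=cam("wrist"); cv2.imwrite("pics/w2.png",C[0])
```

```text
t 2.02 pos [501.3 162.9 221.5] yaw 86.6 tilt [0.1  0.05] F [ 1.08 -0.21 -0.66] w 94.1
```

View pics/w2.png

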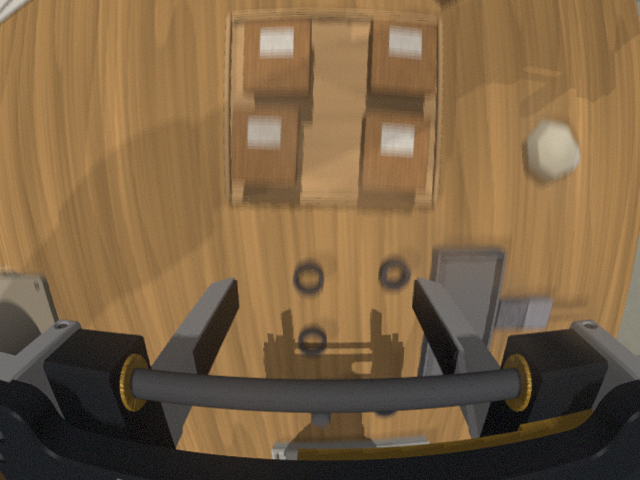

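Run:
```python
from h import *
st();rel([449,234,130],86);rel([449,234,30],86)
```

```text
t 2.07 pos [501.1 174.7 222.1] yaw 87.3 tilt [0.23 0.59] F [2.05 6.55 1.88] w 93.6
rel [ 55.8 -55.2  92.6] rot [ 0.003 -0.011  0.022]
rel [ 54.7 -55.5 192.5] rot [ 0.003 -0.011  0.022]
```

{"api": "servo_tool", "payload": {
  "motion": "18 -18 30 0 0 0 94; 37 -37 60 0 0 0.02 94; 56 -55 85 0 0 0.022 94; 56 -55 93 0 0 0.022 94; 56 -55 93 0 0 0.022 94"
}}

```text
clock: 2.48
eef_pos: [447.4, 233.2, 127.4]
ee_rot: [[0.067, 0.998, -0.0], [0.998, -0.067, 0.008], [0.007, -0.001, -1.0]]
ft_force: [-0.1, -0.4, -0.1]
gripper_width: 93.9
```

Run:
```python
from h import *
st();rel([449,234,30],86);C=cam("wrist"); cv2.imwrite("pics/w3.png",C[0])
```

```text
t 2.48 pos [447.4 233.2 127.4] yaw 86.1 tilt [-0.02  0.43] F [-0.09 -0.35 -0.09] w 93.9
rel [ 0.1  1.6 97.4] rot [-0.001 -0.007  0.003]
```

View pics/w3.png

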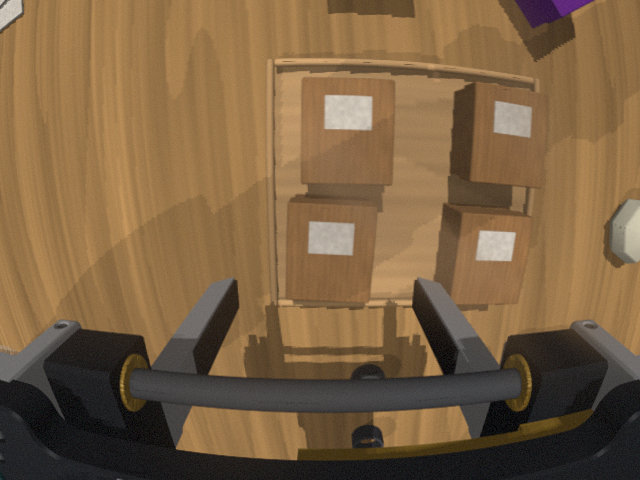

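{"api": "servo_tool", "payload": {
  "motion": "0 2 30 0 0 0 94; 0 2 60 0 -0.007 0 94; 0 2 85 0 -0.007 0 94; 0 2 97 0 -0.007 0 94; 0 2 97 0 -0.007 0 94",
  "force": 30
}}

```text
clock: 2.95
eef_pos: [452.5, 230.9, 30.4]
ee_rot: [[0.073, 0.997, 0.001], [0.997, -0.073, -0.001], [-0.001, 0.001, -1.0]]
ft_force: [-0.3, -0.3, 0.4]
gripper_width: 94.1
```

{"api": "servo_tool", "payload": {
  "motion": "0 0 0 0 0 0 50; 0 0 0 0 0 0 50; 0 0 0 0 0 0 50; 0 0 0 0 0 0 50; 0 0 0 0 0 0 50"
}}

```text
clock: 3.37
eef_pos: [452.9, 230.9, 31.4]
ee_rot: [[0.073, 0.997, 0.002], [0.997, -0.073, -0.001], [-0.0, 0.002, -1.0]]
ft_force: [-1.2, 0.3, 1.2]
gripper_width: 63.8
```

{"api": "servo_tool", "payload": {
  "motion": "0 0 0 0 0 0 50; 0 0 -10 0 0 0 50; 0 0 -25 0 0 0 50; 0 0 -40 0 0 0 50; 0 0 -40 0 0 0 50"
}}

```text
clock: 3.78
eef_pos: [454.4, 232.0, 74.1]
ee_rot: [[0.073, 0.997, 0.006], [0.997, -0.073, 0.002], [0.002, 0.006, -1.0]]
ft_force: [0.6, 0.4, -0.2]
gripper_width: 59.9
```

{"api": "servo_tool", "payload": {
  "motion": "0 0 0 0 0 0 50; 0 0 0 0 0 0 50; 0 0 0 0 0 0 50; 0 0 0 0 0 0 50; 0 0 0 0 0 0 50"
}}

```text
clock: 4.2
eef_pos: [454.0, 231.8, 73.5]
ee_rot: [[0.073, 0.997, 0.005], [0.997, -0.073, 0.001], [0.002, 0.005, -1.0]]
ft_force: [-0.1, -1.2, 0.1]
gripper_width: 59.8
```

```bash
cat >> h.py <<'E'
def avgf(n=8):
    F=[];J=[]
    for i in range(n):
        C=env.camera("wrist"); s=env.read_state(); F.append(s["ft_force"]);J.append(s["joint_efforts"])
    F=np.array(F); print("Fmean",F.mean(0).round(2),"sd",F.std(0).round(2),"J",np.mean(J,0).round(2)); return F.mean(0)
E
python3 - <<'E'
from h import *
avgf();st();C=cam("side"); crop(C,220,280,200,150,4,"s4.png")
E
```

```text
Fmean [ 0.46  0.02 -1.1 ] sd [0.42 0.53 0.47] J [-0.000e+00 -4.786e+01 -2.150e+00 -1.016e+01 -2.000e-02 -7.000e-02
 -0.000e+00]
t 4.6 pos [454.4 232.   74.1] yaw 85.8 tilt [0.34 0.11] F [-0.45 -0.78 -1.03] w 59.7
```

View pics/s4.png

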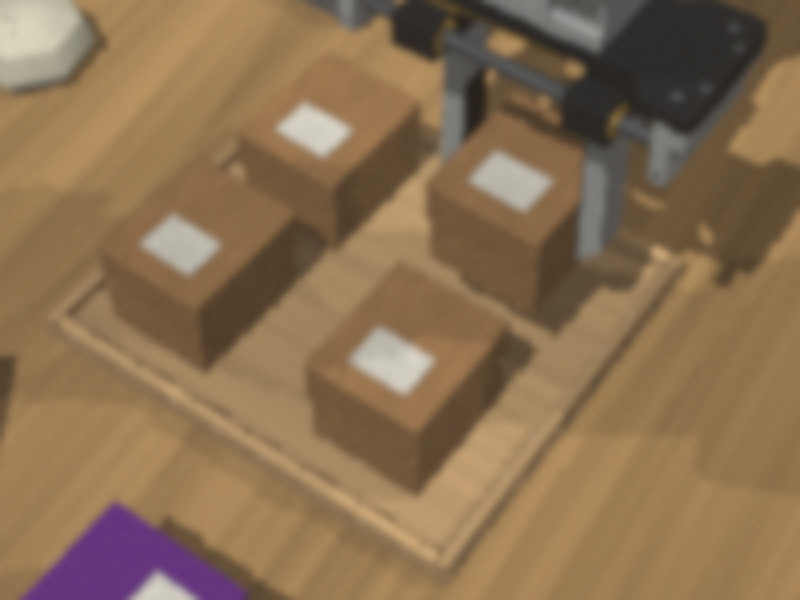

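{"api": "servo_tool", "payload": {
  "motion": "0 0 15 0 0 0 50; 0 0 30 0 0 0 50; 0 0 40 0 0 0 50; 0 0 43 0 0 0 50; 0 0 43 0 0 0 50"
}}

```text
clock: 5.07
eef_pos: [454.4, 232.0, 31.3]
ee_rot: [[0.073, 0.997, 0.005], [0.997, -0.073, 0.001], [0.002, 0.005, -1.0]]
ft_force: [-1.1, -0.7, 2.9]
gripper_width: 60.0
```

{"api": "servo_tool", "payload": {
  "motion": "0 0 0 0 0 0 94; 0 0 0 0 0 0 94; 0 0 0 0 0 0 94; 0 0 0 0 0 0 94; 0 0 -15 0 0 0 94"
}}

```text
clock: 5.48
eef_pos: [452.9, 231.2, 44.7]
ee_rot: [[0.073, 0.997, 0.002], [0.997, -0.073, -0.001], [-0.001, 0.002, -1.0]]
ft_force: [0.1, 0.4, 0.2]
gripper_width: 90.0
```

{"api": "servo_tool", "payload": {
  "motion": "0 0 -30 0 0 0 94; 0 0 -60 0 0 0 94; 0 0 -90 0 0 0 94; 0 0 -90 0 0 0 94; 0 0 -90 0 0 0 94"
}}

```text
clock: 5.9
eef_pos: [453.9, 231.8, 136.2]
ee_rot: [[0.073, 0.997, 0.005], [0.997, -0.073, 0.001], [0.001, 0.005, -1.0]]
ft_force: [-0.4, 0.1, -0.8]
gripper_width: 94.0
```

Run:
```python
from h import *
st();rel([466,315,130],86);rel([466,315,30],86);C=cam("wrist"); cv2.imwrite("pics/w5.png",C[0])
```

```text
t 5.9 pos [453.9 231.8 136.2] yaw 85.8 tilt [0.31 0.05] F [-0.38  0.13 -0.83] w 94.0
rel [83.9  5.9  6.3] rot [ 0.005 -0.001 -0.004]
rel [ 83.8   5.4 106.3] rot [ 0.005 -0.001 -0.004]
```

View pics/w5.png

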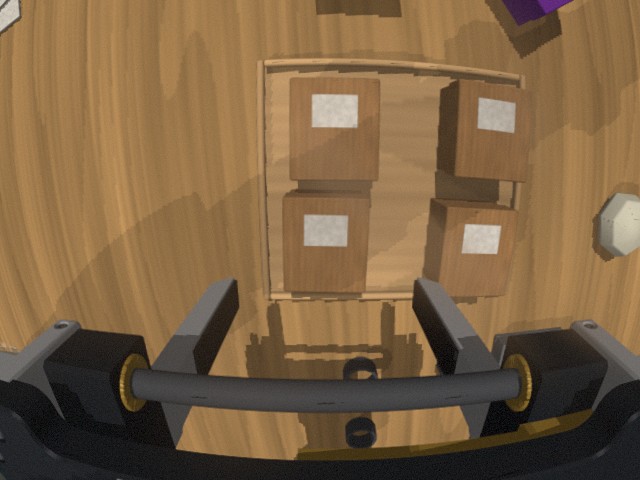

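{"api": "servo_tool", "payload": {
  "motion": "30 2 0 0 0 0 94; 60 4 0 0 0 0 94; 84 6 0 0 0 0 94; 84 6 30 0 0 0 94; 84 6 60 0 0 0 94"
}}

```text
clock: 6.37
eef_pos: [465.3, 316.9, 73.8]
ee_rot: [[0.071, 0.997, 0.004], [0.998, -0.071, 0.002], [0.002, 0.004, -1.0]]
ft_force: [-0.6, 1.0, -0.5]
gripper_width: 93.7
```

Run:
```python
from h import *
st();rel([466,315,31],86)
```

```text
t 6.37 pos [465.3 316.9  73.8] yaw 85.9 tilt [0.24 0.09] F [-0.58  0.98 -0.53] w 93.7
rel [-1.9  0.6 42.8] rot [ 0.004 -0.002 -0.001]
```

{"api": "servo_tool", "payload": {
  "motion": "0 0 25 0 0 0 94; 0 0 42 0 0 0 94; 0 0 42 0 0 0 50; 0 0 42 0 0 0 50; 0 0 42 0 0 0 50"
}}

```text
clock: 6.78
eef_pos: [465.5, 317.0, 31.8]
ee_rot: [[0.071, 0.997, 0.004], [0.998, -0.071, 0.001], [0.002, 0.004, -1.0]]
ft_force: [0.2, 0.5, 0.4]
gripper_width: 77.7
```

{"api": "servo_tool", "payload": {
  "motion": "0 0 0 0 0 0 50; 0 0 0 0 0 0 50; 0 0 0 0 0 0 50; 0 0 0 0 0 0 50; 0 0 -10 0 0 0 50"
}}

```text
clock: 7.2
eef_pos: [464.7, 316.3, 41.3]
ee_rot: [[0.071, 0.998, 0.002], [0.998, -0.071, 0.0], [0.0, 0.002, -1.0]]
ft_force: [0.3, 0.7, -1.3]
gripper_width: 59.6
```

{"api": "servo_tool", "payload": {
  "motion": "0 0 -10 0 0 0 50; 0 0 -25 0 0 0 50; 0 0 -32 0 0 0 50; 0 0 -32 0 0 0 50; 0 0 -32 0 0 0 50"
}}

```text
clock: 7.62
eef_pos: [465.0, 316.4, 73.9]
ee_rot: [[0.071, 0.997, 0.003], [0.997, -0.071, 0.001], [0.001, 0.003, -1.0]]
ft_force: [-0.4, -1.1, -0.9]
gripper_width: 59.8
```

Run:
```python
from h import *
avgf();st();
```

```text
Fmean [-0.06 -0.1  -1.07] sd [0.47 0.38 0.43] J [ 2.000e-02 -5.249e+01 -2.680e+00 -1.201e+01 -2.000e-02 -6.000e-02
 -0.000e+00]
t 8.02 pos [464.4 316.2  72.9] yaw 86.0 tilt [ 0.1  -0.02] F [-0.13 -0.45 -0.5 ] w 60.1
```

Also empty. Lower it back.

{"api": "servo_tool", "payload": {
  "motion": "0 0 15 0 0 0 50; 0 0 30 0 0 0 50; 0 0 39 0 0 0 50; 0 0 42 0 0 0 50; 0 0 42 0 0 0 50"
}}

```text
clock: 8.43
eef_pos: [463.9, 315.8, 31.8]
ee_rot: [[0.071, 0.998, 0.001], [0.998, -0.071, -0.002], [-0.002, 0.001, -1.0]]
ft_force: [-3.2, -2.0, 9.7]
gripper_width: 59.8
```

{"api": "servo_tool", "payload": {
  "motion": "0 0 0 0 0 0 94; 0 0 0 0 0 0 94; 0 0 0 0 0 0 94; 0 0 0 0 0 0 94; 0 0 -15 0 0 0 94"
}}

```text
clock: 8.85
eef_pos: [462.5, 314.6, 44.7]
ee_rot: [[0.07, 0.998, -0.003], [0.998, -0.07, -0.005], [-0.005, -0.002, -1.0]]
ft_force: [0.4, 0.0, -0.5]
gripper_width: 90.0
```

{"api": "servo_tool", "payload": {
  "motion": "0 0 -30 0 0 0 94; 0 0 -60 0 0 0 94; 0 0 -90 0 0 0 94; 0 0 -90 0 0 0 94; 0 0 -90 0 0 0 94"
}}

```text
clock: 9.27
eef_pos: [463.8, 315.7, 136.2]
ee_rot: [[0.071, 0.997, 0.0], [0.997, -0.071, -0.003], [-0.003, 0.0, -1.0]]
ft_force: [0.7, 0.9, 0.3]
gripper_width: 93.5
```

Run:
```python
from h import *
st();rel([580.5,311,130],86);rel([580.5,311,31],86)
```

```text
t 9.27 pos [463.8 315.7 136.2] yaw 85.9 tilt [ 0.01 -0.15] F [0.68 0.9  0.34] w 93.5
rel [  3.6 116.8   6.2] rot [ 0.     0.003 -0.001]
rel [  3.8 116.7 105.2] rot [ 0.     0.003 -0.001]
```

{"api": "servo_tool", "payload": {
  "motion": "1 40 0 0 0 0 94; 2 80 0 0 0 0 94; 4 117 0 0 0 0 94; 4 117 25 0 0 0 94; 4 117 50 0 0 0 94"
}}

```text
clock: 9.68
eef_pos: [583.8, 310.2, 84.6]
ee_rot: [[0.074, 0.997, 0.003], [0.997, -0.074, -0.002], [-0.002, 0.003, -1.0]]
ft_force: [-0.3, 0.3, -0.0]
gripper_width: 94.4
```

Run:
```python
from h import *
st();rel([580.5,311,31],86);C=cam("wrist"); cv2.imwrite("pics/w6.png",C[0])
```

```text
t 9.68 pos [583.8 310.2  84.6] yaw 85.7 tilt [ 0.16 -0.13] F [-0.34  0.26 -0.02] w 94.4
rel [ 0.7 -3.5 53.6] rot [ 0.003  0.002 -0.005]
```

View pics/w6.png

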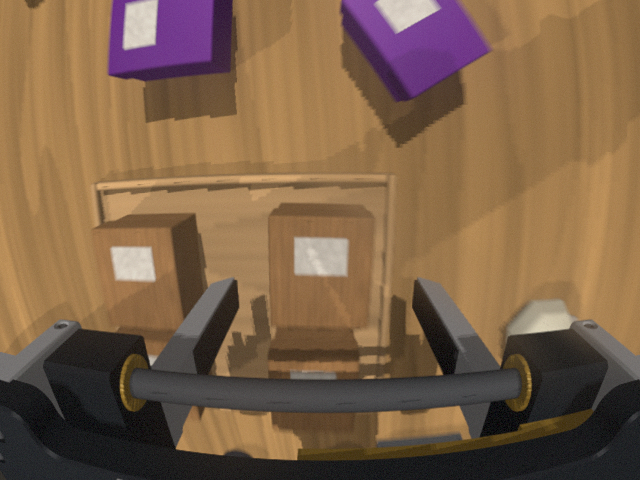

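{"api": "servo_tool", "payload": {
  "motion": "0 -3 30 0 0 0 94; 0 -3 53 0 0 0 94; 0 -3 53 0 0 0 50; 0 -3 53 0 0 0 50; 0 -3 53 0 0 0 50"
}}

```text
clock: 10.15
eef_pos: [574.0, 307.8, 24.7]
ee_rot: [[0.072, 0.997, -0.01], [0.997, -0.072, -0.009], [-0.009, -0.009, -1.0]]
ft_force: [0.1, -0.3, -0.3]
gripper_width: 77.5
```

{"api": "servo_tool", "payload": {
  "motion": "0 0 0 0 0 0 50; 0 0 0 0 0 0 50; 0 0 0 0 0 0 50; 0 0 0 0 0 0 50; 0 0 -10 0 0 0 50"
}}

```text
clock: 10.57
eef_pos: [572.5, 306.9, 33.3]
ee_rot: [[0.072, 0.997, -0.013], [0.997, -0.072, -0.011], [-0.012, -0.012, -1.0]]
ft_force: [-0.9, -0.2, -0.5]
gripper_width: 60.2
```

{"api": "servo_tool", "payload": {
  "motion": "0 0 -10 0 0 0 50; 0 0 -25 0 0 0 50; 0 0 -32 0 0 0 50; 0 0 -32 0 0 0 50; 0 0 -32 0 0 0 50"
}}

```text
clock: 10.98
eef_pos: [573.3, 307.4, 66.1]
ee_rot: [[0.072, 0.997, -0.012], [0.997, -0.072, -0.01], [-0.011, -0.011, -1.0]]
ft_force: [-0.4, 0.1, -1.9]
gripper_width: 60.3
```

Run:
```python
from h import *
avgf();st();
```

```text
Fmean [ 0.02 -0.13 -1.12] sd [0.45 0.41 0.32] J [ 0.000e+00 -6.046e+01 -3.540e+00 -1.472e+01 -4.000e-02  3.000e-02
  0.000e+00]
t 11.38 pos [572.7 307.2  64.9] yaw 85.9 tilt [-0.78 -0.64] F [-0.33 -0.3  -0.64] w 60.2
```

{"api": "servo_tool", "payload": {
  "motion": "0 0 15 0 0 0 50; 0 0 30 0 0 0 50; 0 0 37 0 0 0 50; 0 0 40 0 0 0 50; 0 0 40 0 0 0 50"
}}

```text
clock: 11.8
eef_pos: [571.8, 306.4, 25.2]
ee_rot: [[0.072, 0.997, -0.014], [0.997, -0.072, -0.012], [-0.013, -0.014, -1.0]]
ft_force: [0.9, -0.0, -0.2]
gripper_width: 60.0
```

Run:
```python
from h import *
avgf(3);st();
```

```text
Fmean [ 0.06  0.14 -0.65] sd [0.41 0.42 0.54] J [ 0.000e+00 -6.108e+01 -3.350e+00 -1.329e+01 -3.000e-02  8.000e-02
 -0.000e+00]
t 11.95 pos [572.4 306.9  25. ] yaw 85.9 tilt [-0.76 -0.63] F [-0.38  0.36 -0.71] w 60.0
```

{"api": "servo_tool", "payload": {
  "motion": "0 0 1 0 0 0 60; 0 0 1 0 0 0 68; 0 0 1 0 0 0 68; 0 0 0 0 0 0 68; 0 0 -10 0 0 0 68"
}}

```text
clock: 12.37
eef_pos: [571.3, 306.2, 33.7]
ee_rot: [[0.072, 0.997, -0.016], [0.997, -0.072, -0.013], [-0.014, -0.015, -1.0]]
ft_force: [-1.4, -0.2, 0.1]
gripper_width: 67.8
```

{"api": "servo_tool", "payload": {
  "motion": "0 0 -30 0 0 0 80; 0 0 -60 0 0 0 94; 0 0 -90 0.01 0.01 0 94; 0 0 -95 0.01 0.01 0 94; 0 0 -95 0.01 0.01 0 94"
}}

```text
clock: 12.78
eef_pos: [574.9, 308.2, 132.0]
ee_rot: [[0.073, 0.997, -0.02], [0.997, -0.073, 0.001], [-0.001, -0.02, -1.0]]
ft_force: [0.5, -0.3, -1.5]
gripper_width: 93.8
```

Run:
```python
from h import *
st();rel([568.5,221.5,130],85);rel([568.5,221.5,31],85);C=cam("wrist"); cv2.imwrite("pics/w7.png",C[0])
```

```text
t 12.78 pos [574.9 308.2 132. ] yaw 85.8 tilt [-1.15  0.05] F [ 0.47 -0.32 -1.48] w 93.8
rel [-87.   -0.1   2. ] rot [-0.02   0.001  0.015]
rel [-86.9   1.9 101. ] rot [-0.02   0.001  0.015]
```

View pics/w7.png

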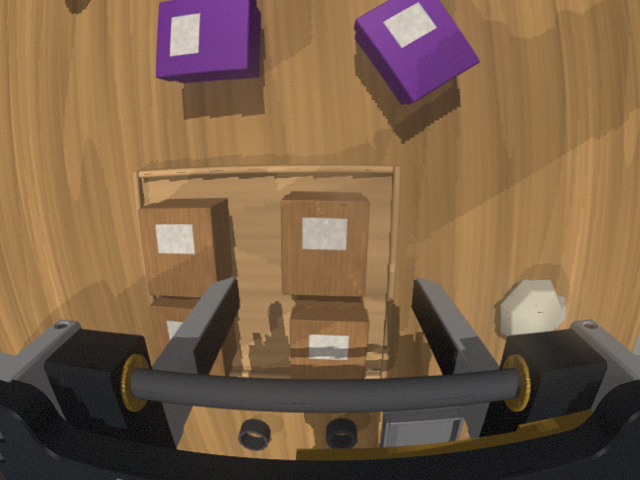

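{"api": "servo_tool", "payload": {
  "motion": "-40 0 0 -0.02 0 0.015 94; -80 0 0 -0.02 0 0.015 94; -87 1 20 -0.02 0 0.015 94; -87 2 50 -0.02 0 0.015 94; -87 2 50 -0.02 0 0.015 94"
}}

```text
clock: 13.25
eef_pos: [563.9, 216.9, 74.5]
ee_rot: [[0.089, 0.996, -0.013], [0.996, -0.089, -0.008], [-0.009, -0.013, -1.0]]
ft_force: [-0.6, -1.2, -0.9]
gripper_width: 94.0
```

Run:
```python
from h import *
st();rel([568.5,221.5,30],85);C=cam("wrist"); cv2.imwrite("pics/w8.png",C[0])
```

```text
t 13.25 pos [563.9 216.9  74.5] yaw 84.9 tilt [-0.77 -0.45] F [-0.57 -1.15 -0.92] w 94.0
rel [ 5.4  4.7 44.4] rot [-0.013  0.009 -0.002]
```

View pics/w8.png

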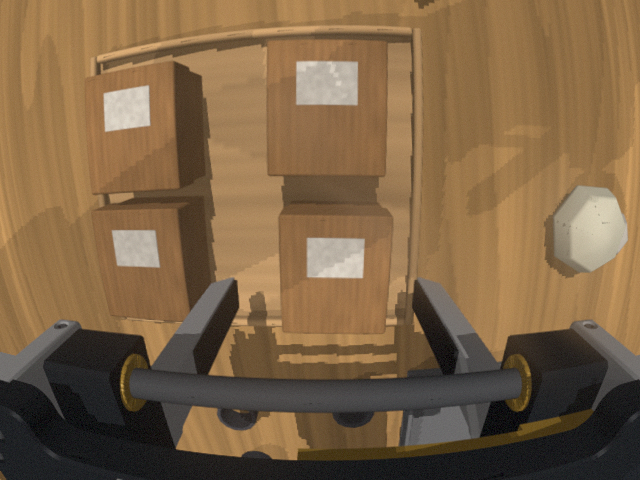

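{"api": "servo_tool", "payload": {
  "motion": "5 5 25 -0.013 0.009 0 94; 5 5 40 -0.013 0.009 0 94; 5 5 43 -0.013 0.009 0 94; 5 5 43 -0.013 0.009 0 50; 5 5 43 -0.013 0.009 0 50",
  "force": 40
}}

```text
clock: 13.72
eef_pos: [570.2, 224.1, 34.5]
ee_rot: [[0.086, 0.996, 0.004], [0.996, -0.086, 0.003], [0.003, 0.003, -1.0]]
ft_force: [0.1, -0.2, 0.9]
gripper_width: 84.0
```

{"api": "servo_tool", "payload": {
  "motion": "0 0 0 0 0 0 50; 0 0 0 0 0 0 50; 0 0 0 0 0 0 50; 0 0 0 0 0 0 50; 0 0 0 0 0 0 50"
}}

```text
clock: 14.13
eef_pos: [569.9, 224.5, 35.4]
ee_rot: [[0.086, 0.996, 0.003], [0.996, -0.086, 0.003], [0.003, 0.003, -1.0]]
ft_force: [-1.1, -0.1, 6.1]
gripper_width: 60.0
```

{"api": "servo_tool", "payload": {
  "motion": "0 0 -10 0 0 0 50; 0 0 -25 0 0 0 50; 0 0 -40 0 0 0 50; 0 0 -42 0 0 0 50; 0 0 -42 0 0 0 50"
}}

```text
clock: 14.55
eef_pos: [570.4, 224.4, 78.3]
ee_rot: [[0.087, 0.996, 0.005], [0.996, -0.087, 0.004], [0.004, 0.005, -1.0]]
ft_force: [0.0, -0.7, -4.3]
gripper_width: 59.7
```

Run:
```python
from h import *
avgf();st();
```

```text
Fmean [-0.26  0.13 -4.48] sd [0.61 0.58 0.57] J [ 2.000e-02 -5.859e+01 -3.550e+00 -1.458e+01 -3.000e-02 -6.000e-02
  0.000e+00]
t 14.95 pos [569.4 224.2  76.8] yaw 85.1 tilt [0.13 0.14] F [ 0.12  0.96 -4.38] w 59.7
```

Run:
```python
from h import *
rel([560,-330,135],89)
```

```text
rel [-552.8   38.6  -59.6] rot [ 0.002 -0.003 -0.069]
```

{"api": "servo_tool", "payload": {
  "motion": "0 0 -20 0 0 0 50; -20 0 -50 0 0 0 50; -55 0 -56 0 0 0 50; -92 0 -56 0 0 0 50; -130 0 -56 0 0 0 50"
}}

```text
clock: 15.37
eef_pos: [558.3, 94.1, 133.2]
ee_rot: [[0.084, 0.996, 0.004], [0.996, -0.084, 0.003], [0.003, 0.004, -1.0]]
ft_force: [0.2, -0.4, -3.8]
gripper_width: 59.8
```

Run:
```python
from h import *
st();rel([560,-330,135],89)
```

```text
t 15.37 pos [558.3  94.1 133.2] yaw 85.2 tilt [0.24 0.17] F [ 0.21 -0.35 -3.8 ] w 59.8
rel [-422.4   37.5   -3. ] rot [ 0.004 -0.003 -0.067]
```

{"api": "servo_tool", "payload": {
  "motion": "-40 4 0 0 0 -0.01 50; -80 8 0 0 0 -0.02 50; -120 11 0 0 0 -0.03 50; -160 14 0 0 0 -0.04 50; -200 18 0 0 0 -0.05 50"
}}

```text
clock: 15.78
eef_pos: [558.8, -108.7, 132.5]
ee_rot: [[0.034, 0.999, 0.004], [0.999, -0.034, 0.003], [0.003, 0.004, -1.0]]
ft_force: [-0.1, -0.2, -4.6]
gripper_width: 60.0
```

Run:
```python
from h import *
st();rel([560,-330,135],89)
```

```text
t 15.78 pos [ 558.8 -108.7  132.5] yaw 88.1 tilt [0.21 0.16] F [-0.06 -0.2  -4.63] w 60.0
rel [-221.2    8.7   -3.1] rot [ 0.004 -0.003 -0.016]
```

{"api": "servo_tool", "payload": {
  "motion": "-41 2 0 0 0 -0.005 50; -82 3 0 0 0 -0.01 50; -123 5 0 0 0 -0.01 50; -164 7 0 0 0 -0.01 50; -200 9 0 0 0 -0.016 50"
}}

```text
clock: 16.2
eef_pos: [560.0, -312.5, 131.6]
ee_rot: [[0.02, 1.0, 0.003], [1.0, -0.02, 0.002], [0.002, 0.003, -1.0]]
ft_force: [0.5, 0.5, -4.6]
gripper_width: 59.9
```

{"api": "servo_tool", "payload": {
  "motion": "-10 0 0 0 0 0 50; -20 0 0 0 0 0 50; -21 0 0 0 0 0 50; -21 0 0 0 0 0 50; -21 0 0 0 0 0 50"
}}

```text
clock: 16.62
eef_pos: [560.2, -330.5, 131.6]
ee_rot: [[0.017, 1.0, 0.003], [1.0, -0.017, 0.004], [0.004, 0.003, -1.0]]
ft_force: [0.6, 1.0, -5.3]
gripper_width: 60.1
```

Run:
```python
from h import *
st();rel([560,-330,34],89);C=cam("top"); crop(C,370,200,200,160,4,"t9.png");C=cam("wrist");cv2.imwrite("pics/w9.png",C[0])
```

```text
t 16.62 pos [ 560.2 -330.5  131.6] yaw 89.1 tilt [0.17 0.22] F [ 0.58  1.02 -5.26] w 60.1
rel [ 0.1 -0.5 97.6] rot [ 0.003 -0.004  0.001]
```

View pics/t9.png

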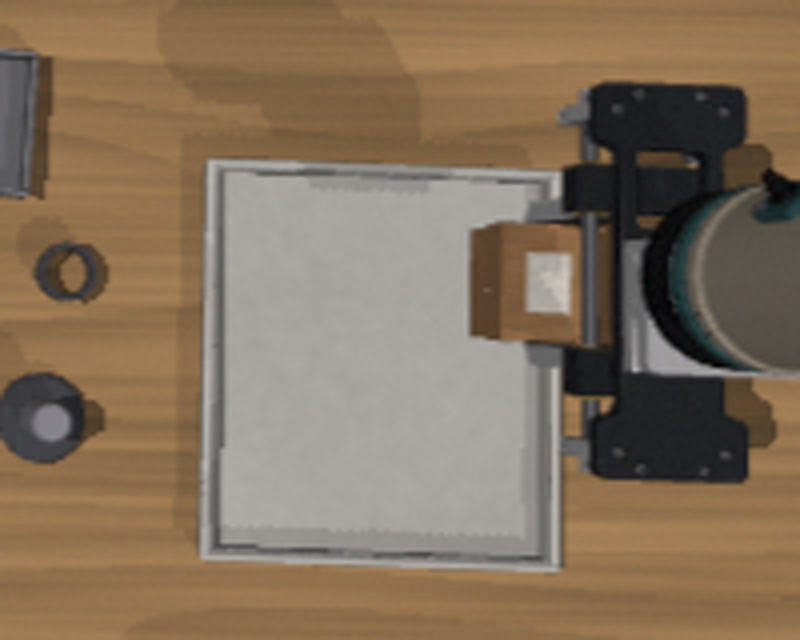

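View pics/w9.png

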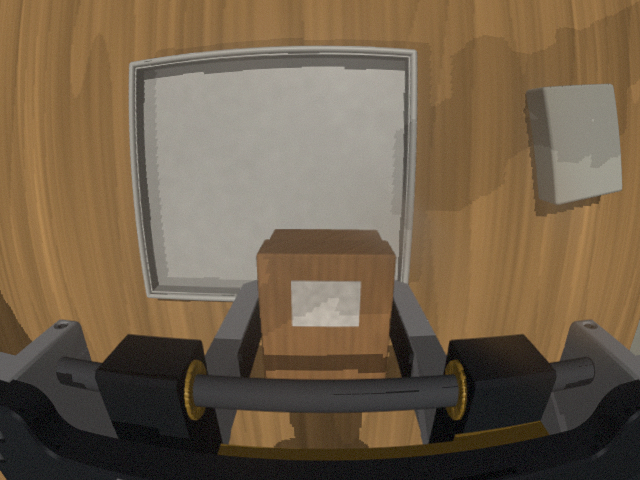

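Run:
```python
from h import *
C=cam("wrist")
for px in [(131,64),(416,51),(149,297),(406,285)]: print(px,onz(C,px,18).round(1))
for px in [(259,255),(392,252),(262,353)]: print(px,onz(C,px,148).round(1))
C=cam("top")
for px in [(208,160),(562,172),(558,570),(202,557)]: print(px,onz(C,(370+px[0]/4,200+px[1]/4),18).round(1))
```

```text
(131, 64) [ 403.7 -178.1   18. ]
(416, 51) [ 632.1 -181.8   18. ]
(149, 297) [ 400.2 -381.6   18. ]
(406, 285) [ 627.4 -370.9   18. ]
(259, 255) [ 531.7 -300.1  148. ]
(392, 252) [ 589.7 -299.7  148. ]
(262, 353) [ 528.9 -350.7  148. ]
(208, 160) [ 629.8 -180.8   18. ]
(562, 172) [ 626.1 -386.5   18. ]
(558, 570) [ 398.5 -380.1   18. ]
(202, 557) [ 403.  -176.8   18. ]
```

{"api": "servo_tool", "payload": {
  "motion": "15 0 20 0 0 0 50; 15 0 50 0 0 0 50; 15 0 75 0 0 0 50; 15 0 88 0 0 0 50; 15 0 92 0 0 0 50"
}}

```text
clock: 17.23
eef_pos: [559.1, -315.3, 37.4]
ee_rot: [[0.016, 1.0, -0.001], [1.0, -0.016, 0.004], [0.004, -0.001, -1.0]]
ft_force: [0.3, -0.7, -4.6]
gripper_width: 59.8
```

{"api": "servo_tool", "payload": {
  "motion": "0 0 2 0 0 0 50; 0 0 4 0 0 0 50; 0 0 5 0 0 0 50; 0 0 5 0 0 0 50; 0 0 5 0 0 0 50"
}}

```text
clock: 17.65
eef_pos: [559.8, -315.8, 33.5]
ee_rot: [[0.016, 1.0, 0.001], [1.0, -0.016, 0.003], [0.003, 0.001, -1.0]]
ft_force: [0.7, 0.8, -3.0]
gripper_width: 60.0
```

Run:
```python
from h import *
avgf(4);st()
```

```text
Fmean [-0.2  -0.   -0.13] sd [0.53 0.34 0.78] J [-7.000e-02 -5.954e+01 -4.580e+00 -1.317e+01 -3.000e-02 -2.000e-02
  0.000e+00]
t 17.85 pos [ 559.8 -315.7   33.5] yaw 89.1 tilt [0.04 0.19] F [-0.59 -0.14  1.05] w 60.0
```

{"api": "servo_tool", "payload": {
  "motion": "0 0 0 0 0 0 70; 0 0 0 0 0 0 75; 0 0 0 0 0 0 75; 0 0 -5 0 0 0 75; 0 0 -30 0 0 0 75",
  "force": 15
}}

```text
clock: 18.27
eef_pos: [557.1, -314.6, 60.5]
ee_rot: [[0.016, 1.0, -0.006], [1.0, -0.016, 0.006], [0.006, -0.006, -1.0]]
ft_force: [0.5, -0.5, 0.5]
gripper_width: 75.2
```

{"api": "servo_tool", "payload": {
  "motion": "0 0 -40 0 0 0 80; 0 0 -80 0 0 0 80; 30 0 -100 0 0 0 80; 70 0 -100 0 0 0 80; 110 0 -100 0 0 0 80"
}}

```text
clock: 18.68
eef_pos: [560.5, -205.6, 163.6]
ee_rot: [[0.019, 1.0, -0.001], [1.0, -0.019, 0.005], [0.005, -0.001, -1.0]]
ft_force: [0.3, 0.3, 0.6]
gripper_width: 79.8
```

{"api": "servo_tool", "payload": {
  "motion": "41 0 0 0 0 0 80; 82 0 0 0 0 0 80; 90 0 0 0 0 0 80; 90 0 0 0 0 0 80; 90 0 0 0 0 0 80"
}}

```text
clock: 19.1
eef_pos: [562.4, -116.1, 164.4]
ee_rot: [[0.019, 1.0, -0.001], [1.0, -0.019, 0.004], [0.004, -0.001, -1.0]]
ft_force: [0.4, 0.2, -0.6]
gripper_width: 79.9
```

Run:
```python
from h import *
st();C=cam("wrist");cv2.imwrite("pics/w10.png",C[0]);C=cam("top");cv2.imwrite("pics/t10.png",C[0])
```

```text
t 19.1 pos [ 562.4 -116.1  164.4] yaw 88.9 tilt [-0.06  0.21] F [ 0.37  0.2  -0.61] w 79.9
```

View pics/w10.png

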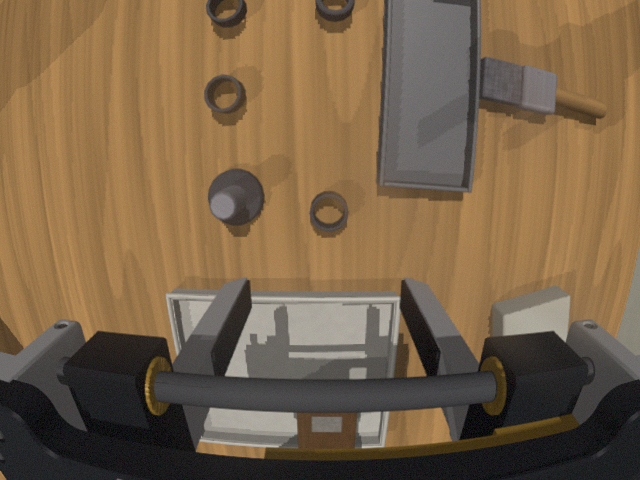

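View pics/t10.png

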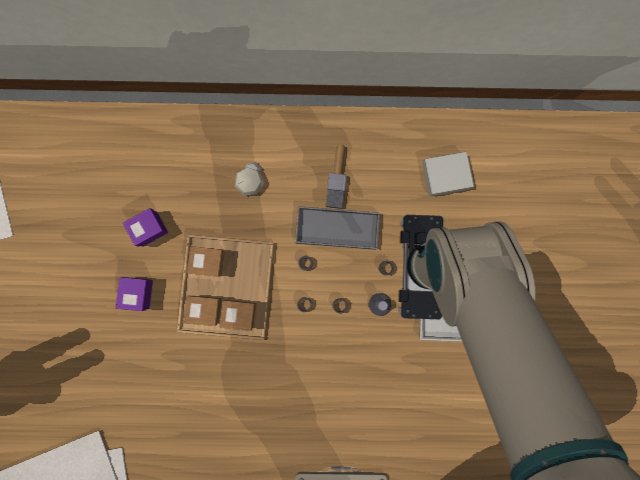

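Run:
```python
from h import *
C=cam("wrist");crop(C,195,60,170,180,4,"w10c.png")
```

```text
(no output)
```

View pics/w10c.png

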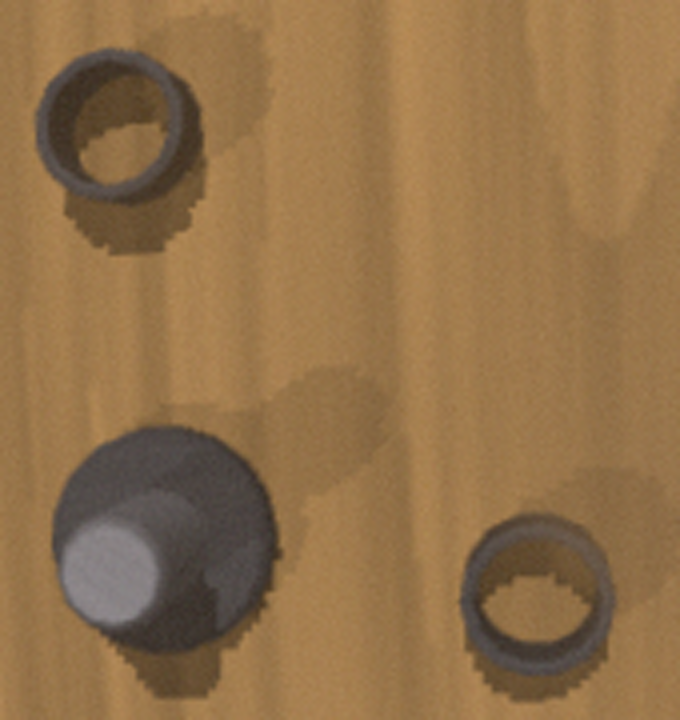

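Run:
```python
from h import *
C=cam("wrist")
a=lambda x,y:(195+(x+.5)/4-.5,60+(y+.5)/4-.5)
for n,p,z in [("g",a(109,574),50),("r4",a(112,125),20),("r2",a(537,593),20),("foot",a(165,540),10)]: print(n,onz(C,p,z).round(1))
P=onz(C,a(537,593),20); print(np.linalg.norm(onz(C,a(461,593),20)-onz(C,a(612,593),20)),np.linalg.norm(onz(C,a(61,574),50)-onz(C,a(158,574),50)))
rel([565,-96,75],89)
```

```text
g [480.4 -86.   50. ]
r4 [477.5   6.5  20. ]
r2 [565.1 -98.2  20. ]
foot [482.4 -85.6  10. ]
32.32557125207394 20.224811369449803
rel [21.8  2.6 88.9] rot [-0.002 -0.004 -0.006]
```

{"api": "servo_tool", "payload": {
  "motion": "10 2 30 0 0 0 65; 19 2 60 0 -0.004 0 65; 19 2 90 0 -0.004 0 60; 19 2 110 0 -0.004 0 60; 19 2 110 0 -0.004 0 60"
}}

```text
clock: 19.72
eef_pos: [560.9, -99.9, 49.8]
ee_rot: [[0.025, 1.0, -0.01], [1.0, -0.025, 0.0], [-0.0, -0.01, -1.0]]
ft_force: [-0.4, 0.7, 0.1]
gripper_width: 60.1
```

Run:
```python
from h import *
st();C=cam("wrist");cv2.imwrite("pics/w11.png",C[0]);rel([565,-98.5,16],89)
```

```text
t 19.72 pos [560.9 -99.9  49.8] yaw 88.6 tilt [-0.55  0.01] F [-0.4   0.72  0.14] w 60.1
rel [ 1.5  2.7 35.9] rot [-0.006  0.    -0.007]
```

View pics/w11.png

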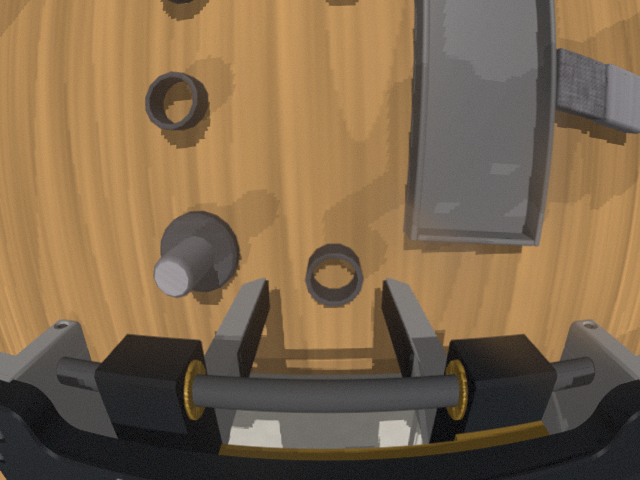

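Run:
```python
from h import *
C=cam("wrist")
print(onz(C,(334,277),20).round(1),onz(C,(172.5,278.5),50).round(1));rel([565,-98.5,16],89)
```

```text
[567.2 -99.1  20. ] [482.2 -87.3  50. ]
rel [ 1.4  1.1 37.6] rot [-0.003  0.    -0.007]
```

{"api": "servo_tool", "payload": {
  "motion": "1 3 15 -0.006 0 0 60; 1 3 28 -0.006 0 0 60; 1 3 33 -0.006 0 0 60; 1 3 33 -0.006 0 0 60; 1 3 33 -0.006 0 0 60"
}}

```text
clock: 20.23
eef_pos: [567.7, -99.4, 21.7]
ee_rot: [[0.025, 1.0, 0.005], [1.0, -0.025, -0.001], [-0.001, 0.005, -1.0]]
ft_force: [0.7, -0.9, 0.0]
gripper_width: 59.9
```

Run:
```python
from h import *
st();C=cam("wrist");cv2.imwrite("pics/w12.png",C[0]);rel([565,-98.5,16],89)
```

```text
t 20.23 pos [567.7 -99.4  21.7] yaw 88.5 tilt [ 0.27 -0.04] F [ 0.66 -0.93  0.02] w 59.9
rel [ 0.7 -2.8  5.8] rot [ 0.005  0.001 -0.008]
```

View pics/w12.png

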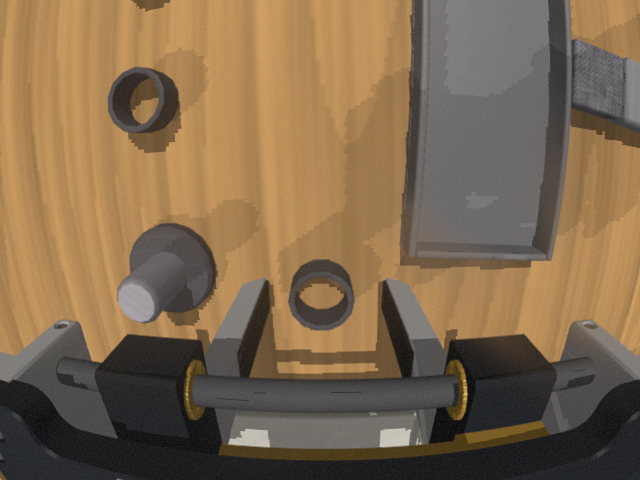

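{"api": "servo_tool", "payload": {
  "motion": "1 -1 6 0.005 0 0 60; 1 -1 6 0.005 0 0 60; 1 -1 6 0.005 0 0 25; 1 -1 6 0.005 0 0 25; 1 -1 6 0.005 0 0 25",
  "force": 15
}}

```text
clock: 20.7
eef_pos: [566.9, -98.2, 15.9]
ee_rot: [[0.025, 1.0, 0.0], [1.0, -0.025, -0.001], [-0.001, 0.0, -1.0]]
ft_force: [-0.1, 0.2, 0.4]
gripper_width: 43.5
```

{"api": "servo_tool", "payload": {
  "motion": "0 0 0 0 0 0 25; 0 0 0 0 0 0 25; 0 0 0 0 0 0 25; 0 0 0 0 0 0 25; 0 0 0 0 0 0 25"
}}

```text
clock: 21.12
eef_pos: [566.9, -98.2, 16.0]
ee_rot: [[0.025, 1.0, 0.0], [1.0, -0.025, -0.001], [-0.001, 0.0, -1.0]]
ft_force: [-1.0, 0.2, 0.8]
gripper_width: 33.3
```

{"api": "servo_tool", "payload": {
  "motion": "0 0 -15 0 0 0 25; 0 0 -45 0 0 0 25; 0 0 -75 0 0 0 25; 0 0 -75 0 0 0 25; 0 0 -75 0 0 0 25"
}}

```text
clock: 21.53
eef_pos: [568.1, -98.4, 92.5]
ee_rot: [[0.025, 1.0, 0.004], [1.0, -0.025, -0.001], [-0.001, 0.004, -1.0]]
ft_force: [-0.2, 0.5, -1.1]
gripper_width: 33.0
```

Run:
```python
from h import *
s=st();C=cam("wrist");crop(C,220,220,210,200,3,"w13.png");print(proj(C,s["eef_pos"]),proj(C,s["eef_pos"]+s["ee_rot"][:,2]*0-8*s["ee_rot"][:,2]));rel([481.5,-86,85],89)
cv2.imwrite("pics/w13f.png",C[0])
```

```text
t 21.53 pos [568.1 -98.4  92.5] yaw 88.5 tilt [ 0.21 -0.07] F [-0.18  0.45 -1.12] w 33.0
[325.5747635  302.26945336] [325.58150179 309.4249022 ]
rel [ 10.2 -85.7   6.1] rot [ 0.001  0.001 -0.008]
```

View pics/w13.png

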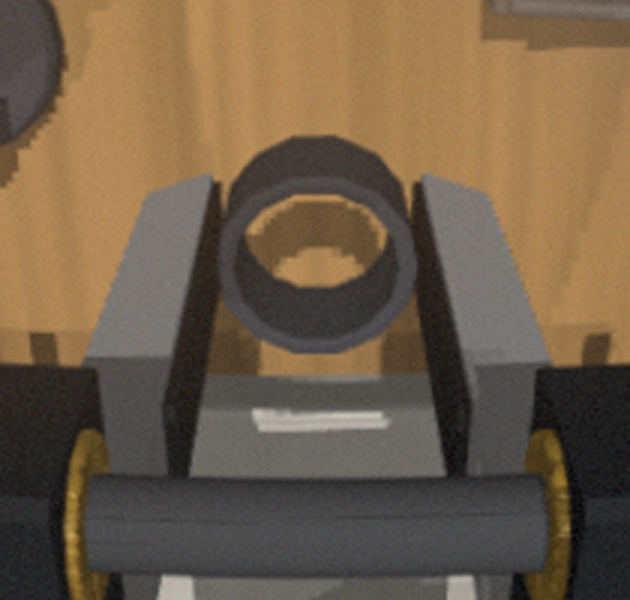

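Run:
```python
from h import *
s=st();C=cam("wrist");p=onz(C,(220+317.5/3-.5,220+265.5/3-.5),s["eef_pos"][2]+4);print(p,s["ee_rot"].T@(p-s["eef_pos"]))
```

```text
t 21.58 pos [566.9 -98.4  91.2] yaw 88.5 tilt [ 0.04 -0.06] F [-1.21 -0.27 -1.18] w 33.0
[566.74662912 -99.62654292  95.17093394] [-1.22610668 -0.12008887 -3.99888674]
```

{"api": "servo_tool", "payload": {
  "motion": "4 -30 0 0 0 0 25; 8 -60 0 0 0 0 25; 10 -86 0 0 0 0 25; 10 -86 0 0 0 0 25; 10 -86 0 0 0 0 25"
}}

```text
clock: 22.05
eef_pos: [478.5, -86.1, 89.4]
ee_rot: [[0.025, 1.0, -0.004], [1.0, -0.025, -0.001], [-0.001, -0.004, -1.0]]
ft_force: [0.1, 0.2, -1.1]
gripper_width: 32.9
```

Run:
```python
from h import *
s=st();C=cam("wrist");crop(C,220,220,210,200,3,"w14.png");rel([481.5,-85,62],89);C=cam("top");crop(C,330,250,100,100,6,"t14.png");C=cam("side");crop(C,350,190,100,90,7,"s14.png")
```

```text
t 22.05 pos [478.5 -86.1  89.4] yaw 88.6 tilt [-0.25 -0.04] F [ 0.14  0.23 -1.13] w 32.9
rel [ 1.2  1.  27.7] rot [-0.002  0.001 -0.008]
```

View pics/w14.png

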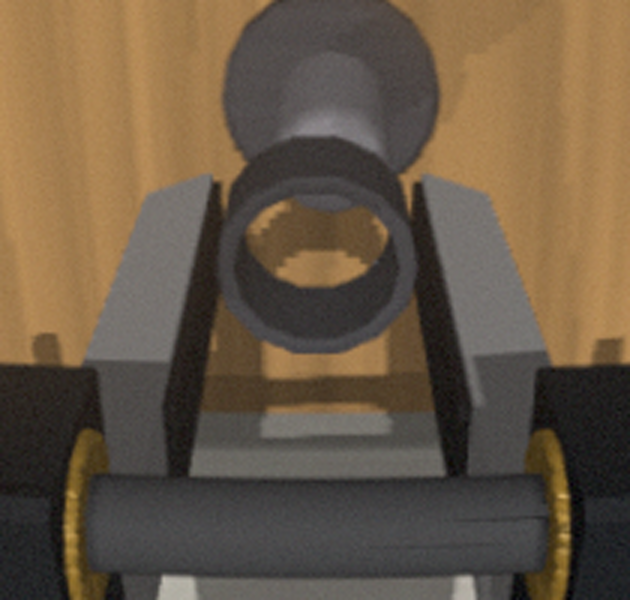

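View pics/s14.png

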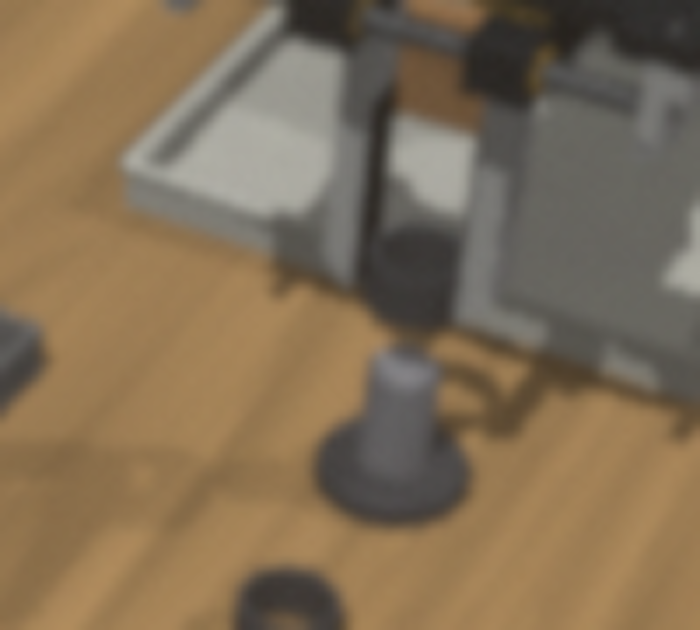

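{"api": "servo_tool", "payload": {
  "motion": "1 2 6 0 0 0 25; 1 3 12 -0.002 0 0 25; 1 3 16 -0.002 0 0 25; 1 3 17 -0.002 0 0 25; 1 3 17 -0.002 0 0 25"
}}

```text
clock: 22.62
eef_pos: [484.5, -85.1, 72.3]
ee_rot: [[0.025, 1.0, 0.001], [1.0, -0.025, -0.0], [-0.0, 0.001, -1.0]]
ft_force: [0.5, 0.4, 0.5]
gripper_width: 33.2
```

Run:
```python
from h import *
s=st();C=cam("wrist");crop(C,220,220,210,200,3,"w15.png");rel([481.5,-85,62],89);print(proj(C,[481.5,-86,50]))
```

```text
t 22.62 pos [484.5 -85.1  72.3] yaw 88.6 tilt [ 0.03 -0.02] F [0.47 0.39 0.54] w 33.2
rel [ 0.1 -3.1 10.6] rot [ 0.001  0.    -0.008]
[320.25135924 286.51758484]
```

View pics/w15.png

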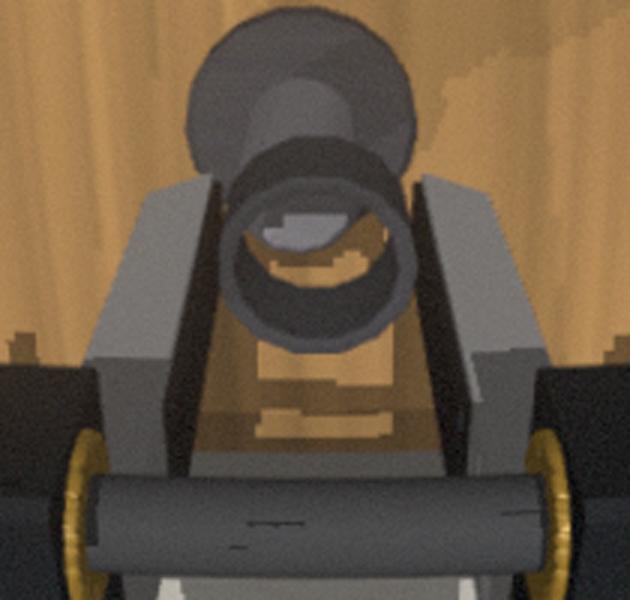

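{"api": "servo_tool", "payload": {
  "motion": "0 -3 0 0 0 0 25; 0 -3 2 0 0 0 25; 0 -3 4 0 0 0 25; 0 -3 4 0 0 0 25; 0 -3 4 0 0 0 25"
}}

```text
clock: 23.08
eef_pos: [481.6, -85.1, 68.6]
ee_rot: [[0.025, 1.0, 0.001], [1.0, -0.025, -0.0], [-0.0, 0.001, -1.0]]
ft_force: [-0.5, -0.5, -0.6]
gripper_width: 33.3
```

Run:
```python
from h import *
s=st();C=cam("wrist");crop(C,220,220,210,200,3,"w16.png");rel([481.5,-85,62],89);print(proj(C,[481.5,-86,50]))
```

```text
t 23.08 pos [481.6 -85.1  68.6] yaw 88.6 tilt [ 0.06 -0.02] F [-0.55 -0.52 -0.63] w 33.3
rel [ 0.1 -0.2  6.6] rot [ 0.001  0.    -0.008]
[325.38085495 289.10698626]
```

View pics/w16.png

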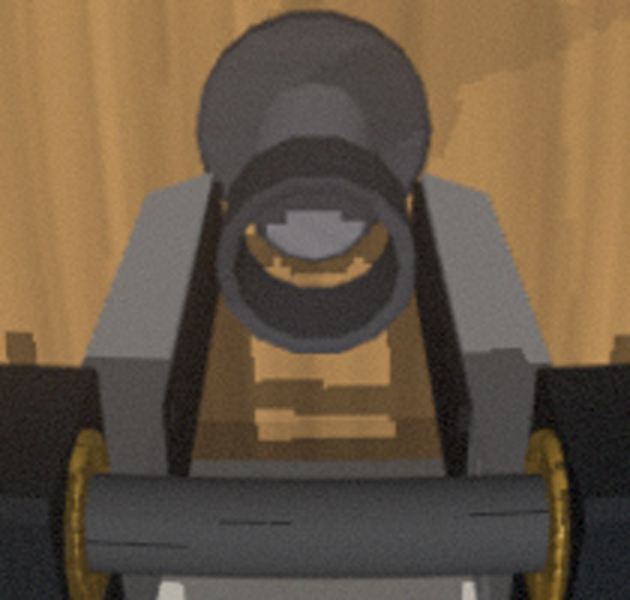

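{"api": "servo_tool", "payload": {
  "motion": "0 0 1 0 0 0 25; 0 0 2 0 0 0 25; 0 0 3 0 0 0 25; 0 0 4 0 0 0 25; 0 0 4 0 0 0 25"
}}

```text
clock: 23.55
eef_pos: [481.5, -85.1, 64.4]
ee_rot: [[0.025, 1.0, 0.001], [1.0, -0.025, -0.0], [-0.0, 0.001, -1.0]]
ft_force: [0.2, -0.1, -0.4]
gripper_width: 33.3
```

{"api": "servo_tool", "payload": {
  "motion": "0 0 1 0 0 0 25; 0 0 1 0 0 0 25; 0 0 2 0 0 0 25; 0 0 2 0 0 0 25; 0 0 2 0 0 0 25"
}}

```text
clock: 23.97
eef_pos: [481.5, -85.1, 62.4]
ee_rot: [[0.025, 1.0, 0.001], [1.0, -0.025, -0.0], [-0.0, 0.001, -1.0]]
ft_force: [-0.4, -0.5, -0.2]
gripper_width: 33.2
```

Run:
```python
from h import *
s=avgf(3);st();C=cam("wrist");crop(C,220,220,210,200,3,"w17.png")
```

```text
Fmean [-0.26  0.05 -0.62] sd [0.11 0.59 0.48] J [-0.000e+00 -4.651e+01 -2.620e+00 -8.770e+00 -3.000e-02 -1.000e-02
 -0.000e+00]
t 24.12 pos [481.6 -85.1  62.5] yaw 88.6 tilt [ 0.05 -0.02] F [-0.38 -0.58 -0.13] w 33.5
```

View pics/w17.png

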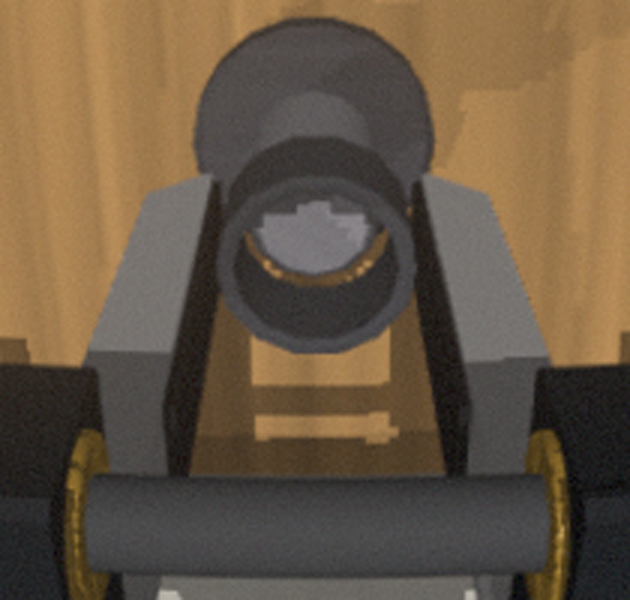

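{"api": "servo_tool", "payload": {
  "motion": "0 0 1 0 0 0 25; 0 0 2 0 0 0 25; 0 0 3 0 0 0 25; 0 0 4 0 0 0 25; 0 0 4 0 0 0 25"
}}

```text
clock: 24.58
eef_pos: [481.4, -85.1, 58.2]
ee_rot: [[0.025, 1.0, 0.0], [1.0, -0.025, -0.0], [-0.0, 0.0, -1.0]]
ft_force: [0.4, 1.0, -0.5]
gripper_width: 33.2
```

{"api": "servo_tool", "payload": {
  "motion": "0 0 2 0 0 0 25; 0 0 4 0 0 0 25; 0 0 6 0 0 0 25; 0 0 8 0 0 0 25; 0 0 8 0 0 0 25"
}}

```text
clock: 25.0
eef_pos: [481.2, -85.0, 49.8]
ee_rot: [[0.025, 1.0, -0.0], [1.0, -0.025, -0.0], [-0.0, -0.0, -1.0]]
ft_force: [-0.2, -0.8, 0.1]
gripper_width: 33.7
```

Run:
```python
from h import *
s=avgf(3);st();C=cam("wrist");crop(C,220,220,210,200,3,"w18.png")
```

```text
Fmean [-0.27 -0.37 -0.77] sd [0.39 0.47 0.17] J [-2.000e-02 -4.695e+01 -2.440e+00 -8.140e+00 -2.000e-02 -2.000e-02
 -0.000e+00]
t 25.15 pos [481.5 -85.   50.2] yaw 88.6 tilt [ 0.02 -0.02] F [-0.59 -0.06 -0.79] w 33.0
```

View pics/w18.png

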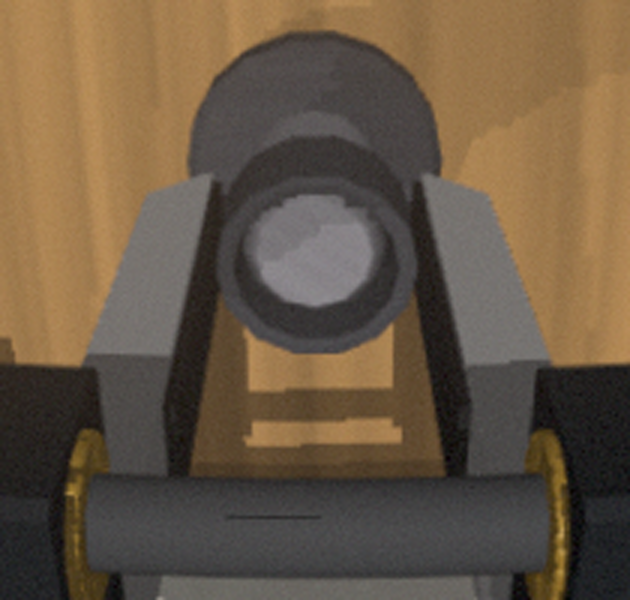

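{"api": "servo_tool", "payload": {
  "motion": "0 0 -15 0 0 0 25; 0 0 -35 0 0 0 25; 0 0 -60 0 0 0 25; -20 20 -65 0 0 0 25; -50 50 -65 0 0 0 25"
}}

```text
clock: 25.62
eef_pos: [529.5, -133.2, 117.8]
ee_rot: [[0.02, 1.0, 0.002], [1.0, -0.02, 0.001], [0.001, 0.002, -1.0]]
ft_force: [1.5, -0.1, -0.0]
gripper_width: 33.1
```

Run:
```python
from h import *
s=st();rel([580,-214,60],88.6)
```

```text
t 25.62 pos [ 529.5 -133.2  117.8] yaw 88.9 tilt [0.1  0.04] F [ 1.5  -0.08 -0.04] w 33.1
rel [-79.8  51.9  57.8] rot [ 0.002 -0.001  0.005]
```

{"api": "servo_tool", "payload": {
  "motion": "-30 20 10 0 0 0 25; -60 40 30 0 0 0 25; -80 52 55 0 0 0 25; -80 52 75 0 0 0 25; -80 52 75 0 0 0 25"
}}

```text
clock: 26.03
eef_pos: [577.0, -215.4, 38.7]
ee_rot: [[0.022, 1.0, -0.005], [1.0, -0.022, 0.002], [0.002, -0.005, -1.0]]
ft_force: [-1.5, 1.5, -1.6]
gripper_width: 33.3
```

Run:
```python
from h import *
s=st();rel([580,-214,21],88.6);C=cam("wrist");cv2.imwrite("pics/w19.png",C[0])
```

```text
t 26.03 pos [ 577.  -215.4   38.7] yaw 88.7 tilt [-0.29  0.12] F [-1.5   1.47 -1.58] w 33.3
rel [ 1.4  3.1 17.7] rot [-0.005 -0.002  0.002]
```

View pics/w19.png

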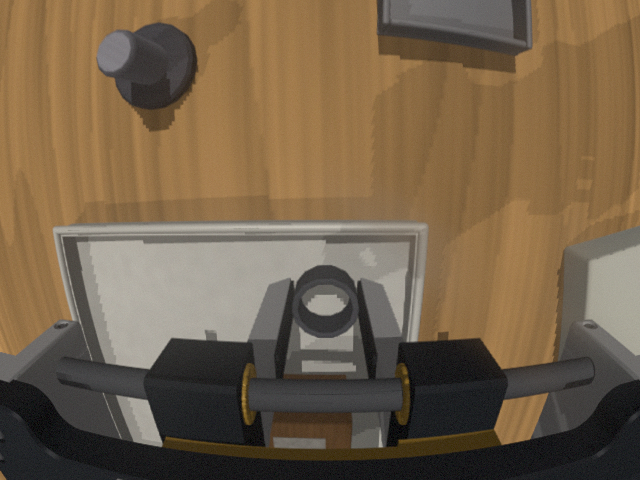

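{"api": "servo_tool", "payload": {
  "motion": "1 0 8 0 0 0 25; 1 0 14 0 0 0 25; 1 0 17 0 0 0 25; 1 0 17 0 0 0 25; 1 0 17 0 0 0 25"
}}

```text
clock: 26.5
eef_pos: [578.2, -212.4, 24.3]
ee_rot: [[0.02, 1.0, -0.003], [1.0, -0.02, 0.002], [0.002, -0.003, -1.0]]
ft_force: [-0.2, -0.6, -0.3]
gripper_width: 33.1
```

Run:
```python
from h import *
avgf(3);st()
```

```text
Fmean [-0.04 -0.23 -0.34] sd [0.41 0.4  0.24] J [-7.000e-02 -5.762e+01 -4.320e+00 -1.174e+01 -4.000e-02  3.000e-02
  0.000e+00]
t 26.65 pos [ 578.3 -212.8   24.4] yaw 88.9 tilt [-0.13  0.12] F [-0.6   0.21 -0.02] w 33.2
```

{"api": "servo_tool", "payload": {
  "motion": "0 0 2 0 0 0 25; 0 0 4 0 0 0 25; 0 0 4 0 0 0 25; 0 0 4 0 0 0 25; 0 0 4 0 0 0 48"
}}

```text
clock: 27.07
eef_pos: [578.3, -212.8, 20.3]
ee_rot: [[0.02, 1.0, -0.002], [1.0, -0.02, 0.002], [0.002, -0.002, -1.0]]
ft_force: [0.7, -1.3, 0.5]
gripper_width: 37.0
```

{"api": "servo_tool", "payload": {
  "motion": "0 0 0 0 0 0 48; 0 0 0 0 0 0 48; 0 0 -10 0 0 0 48; 0 0 -40 0 0 0 48; 0 0 -70 0 0 0 60"
}}

```text
clock: 27.48
eef_pos: [577.4, -212.5, 90.6]
ee_rot: [[0.02, 1.0, -0.005], [1.0, -0.02, 0.003], [0.003, -0.005, -1.0]]
ft_force: [1.6, -0.4, -0.2]
gripper_width: 52.0
```

Run:
```python
from h import *
st();C=cam("wrist");cv2.imwrite("pics/w20.png",C[0]);rel([478,7.5,90],88.6)
```

```text
t 27.48 pos [ 577.4 -212.5   90.6] yaw 88.9 tilt [-0.29  0.18] F [ 1.62 -0.45 -0.16] w 52.0
rel [ 218.9 -108.4    6.7] rot [0.006 0.    0.004]
```

View pics/w20.png

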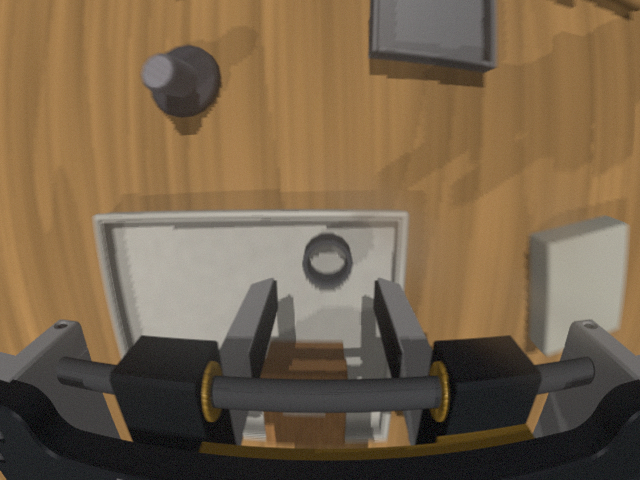

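{"api": "servo_tool", "payload": {
  "motion": "30 -15 -10 0 0 0 60; 65 -32 -15 0 0 0 60; 100 -50 -15 0 0 0 60; 136 -68 -15 0 0 0 60; 173 -86 -15 0 0 0 60"
}}

```text
clock: 27.95
eef_pos: [498.7, -37.8, 112.9]
ee_rot: [[0.021, 1.0, 0.008], [1.0, -0.021, -0.0], [-0.0, 0.008, -1.0]]
ft_force: [1.1, 0.5, -0.0]
gripper_width: 60.0
```

{"api": "servo_tool", "payload": {
  "motion": "30 -15 5 0 0 0 60; 47 -22 25 0 0 0 60; 47 -22 45 0 0 0 60; 47 -22 45 0 0 0 60; 47 -22 45 0 0 0 60"
}}

```text
clock: 28.37
eef_pos: [477.9, 9.6, 67.8]
ee_rot: [[0.021, 1.0, 0.007], [1.0, -0.021, -0.001], [-0.001, 0.007, -1.0]]
ft_force: [-0.1, -0.3, 0.4]
gripper_width: 60.1
```

Run:
```python
from h import *
st();C=cam("wrist");cv2.imwrite("pics/w21.png",C[0]);rel([477.5,7.5,16],88.6)
```

```text
t 28.37 pos [477.9   9.6  67.8] yaw 88.8 tilt [ 0.37 -0.05] F [-0.1  -0.26  0.39] w 60.1
rel [-1.7 -1.5 52.3] rot [0.008 0.001 0.003]
```

View pics/w21.png

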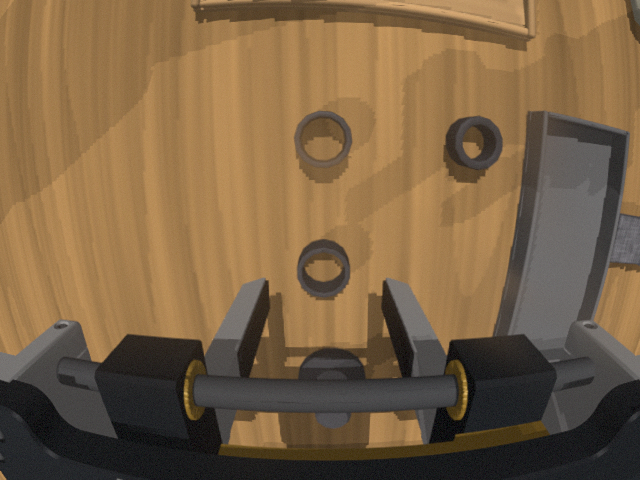

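Run:
```python
from h import *
C=cam("wrist");print([onz(C,p,20).round(1) for p in [(323,271),(323,139),(474,143)]])
```

```text
[array([477.4,   7.6,  20. ]), array([479.2,  88.3,  20. ]), array([571.3,  87.2,  20. ])]
```

{"api": "servo_tool", "payload": {
  "motion": "-1 -1 15 0.005 0 0 60; -1 -1 30 0.008 0 0 60; -1 -1 45 0.008 0 0 60; -1 -1 51 0.008 0 0 60; -1 -1 51 0.008 0 0 60"
}}

```text
clock: 28.88
eef_pos: [478.5, 7.1, 17.3]
ee_rot: [[0.024, 1.0, 0.0], [1.0, -0.024, -0.001], [-0.001, 0.0, -1.0]]
ft_force: [0.3, 0.1, 0.1]
gripper_width: 60.2
```

Run:
```python
from h import *
st();C=cam("wrist");crop(C,220,220,210,200,3,"w22.png");rel([477.5,7.5,16],88.6)
```

```text
t 28.88 pos [478.5   7.1  17.3] yaw 88.6 tilt [ 0.02 -0.04] F [0.34 0.13 0.14] w 60.2
rel [ 0.1 -1.3  1.9] rot [0.001 0.001 0.001]
```

View pics/w22.png

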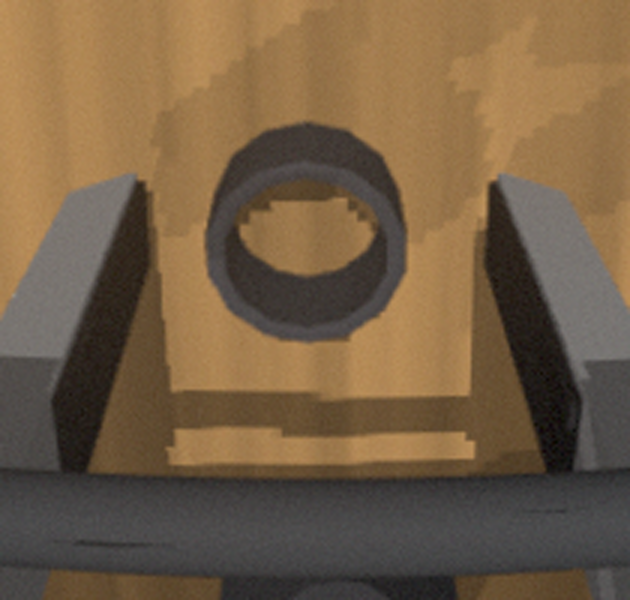

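{"api": "servo_tool", "payload": {
  "motion": "2 -1 1 0 0 0 60; 2 -1 1 0 0 0 45; 2 -1 1 0 0 0 25; 2 -1 1 0 0 0 25; 2 -1 1 0 0 0 25"
}}

```text
clock: 29.35
eef_pos: [478.1, 9.4, 17.3]
ee_rot: [[0.024, 1.0, 0.002], [1.0, -0.024, -0.001], [-0.001, 0.002, -1.0]]
ft_force: [-0.4, -0.5, 0.0]
gripper_width: 36.7
```

{"api": "servo_tool", "payload": {
  "motion": "0 0 0 0 0 0 25; 0 0 0 0 0 0 25; 0 0 0 0 0 0 25; 0 0 -10 0 0 0 25; 0 0 -30 0 0 0 25"
}}

```text
clock: 29.77
eef_pos: [476.5, 9.4, 46.5]
ee_rot: [[0.023, 1.0, -0.002], [1.0, -0.023, -0.001], [-0.001, -0.002, -1.0]]
ft_force: [0.1, -0.0, -0.6]
gripper_width: 32.3
```

{"api": "servo_tool", "payload": {
  "motion": "0 0 -20 0 0 0 25; 0 0 -40 0 0 0 25; -20 2 -45 0 0 0 25; -40 3 -45 0 0 0 25; -60 4 -45 0 0 0 25"
}}

```text
clock: 30.18
eef_pos: [479.7, -51.2, 93.0]
ee_rot: [[0.022, 1.0, -0.0], [1.0, -0.022, -0.001], [-0.001, -0.0, -1.0]]
ft_force: [1.0, -0.7, -0.8]
gripper_width: 32.3
```

Run:
```python
from h import *
s=st();C=cam("wrist");crop(C,220,220,210,200,3,"w23.png");rel([481.5,-85.5,70],88.6)
```

```text
t 30.18 pos [479.7 -51.2  93. ] yaw 88.7 tilt [-0.02 -0.08] F [ 1.01 -0.68 -0.76] w 32.3
rel [-28.7   3.4  22.6] rot [-0.002  0.005 -0.004]
```

View pics/w23.png

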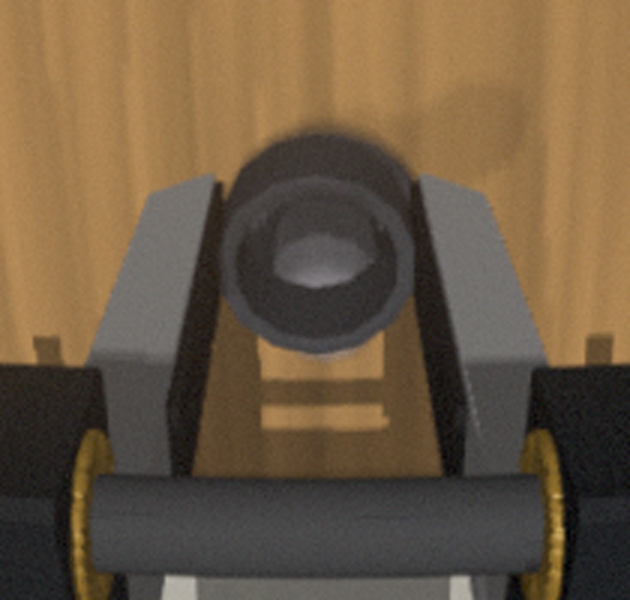

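{"api": "servo_tool", "payload": {
  "motion": "-15 1 5 0 0 0 25; -32 2 12 0 0 0 25; -33 2 18 0 0 0 25; -33 2 21 0 0 0 25; -33 2 21 0 0 0 25"
}}

```text
clock: 30.65
eef_pos: [479.5, -88.7, 71.2]
ee_rot: [[0.028, 1.0, -0.003], [1.0, -0.028, -0.004], [-0.004, -0.003, -1.0]]
ft_force: [-0.5, 0.3, -0.6]
gripper_width: 32.4
```

Run:
```python
from h import *
s=st();C=cam("wrist");crop(C,220,220,210,200,3,"w24.png");rel([481.5,-85,66],88.6)
```

```text
t 30.65 pos [479.5 -88.7  71.2] yaw 88.4 tilt [-0.19 -0.22] F [-0.51  0.33 -0.57] w 32.4
rel [3.3 1.6 5.5] rot [-0.003  0.004 -0.002]
```

View pics/w24.png

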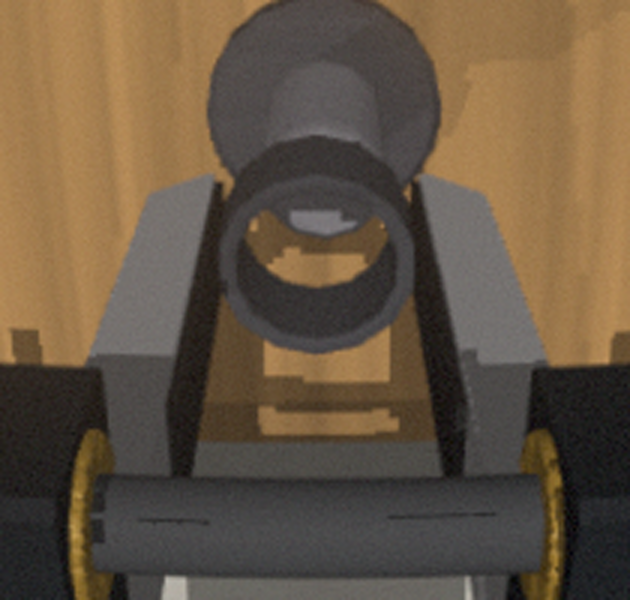

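{"api": "servo_tool", "payload": {
  "motion": "3.5 1.5 0 -0.003 0.004 0 25; 3.5 1.5 0 -0.003 0.004 0 25; 3.5 1.5 1 -0.003 0.004 0 25; 3.5 1.5 3 -0.003 0.004 0 25; 3.5 1.5 3 -0.003 0.004 0 25"
}}

```text
clock: 31.12
eef_pos: [481.3, -84.6, 68.3]
ee_rot: [[0.026, 1.0, 0.0], [1.0, -0.026, -0.0], [-0.0, 0.0, -1.0]]
ft_force: [0.5, -0.5, -0.2]
gripper_width: 32.5
```

Run:
```python
from h import *
s=st();C=cam("wrist");crop(C,220,220,210,200,3,"w25.png");rel([481.5,-85,66],88.6)
```

```text
t 31.12 pos [481.3 -84.6  68.3] yaw 88.5 tilt [ 0.01 -0.  ] F [ 0.47 -0.49 -0.16] w 32.5
rel [-0.3  0.2  2.4] rot [ 0.     0.    -0.002]
```

View pics/w25.png

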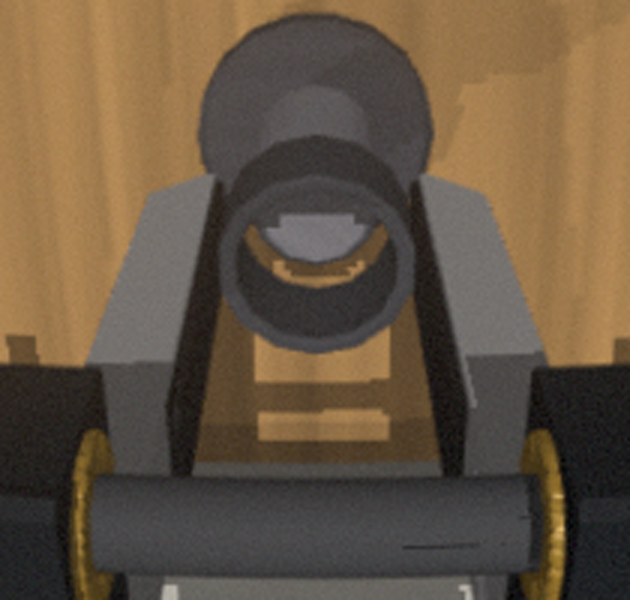

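Same alignment as before; lower in steps.

{"api": "servo_tool", "payload": {
  "motion": "0 0 2 0 0 0 25; 0 0 4 0 0 0 25; 0 0 5 0 0 0 25; 0 0 6 0 0 0 25; 0 0 6 0 0 0 25"
}}

```text
clock: 31.58
eef_pos: [481.1, -84.7, 62.1]
ee_rot: [[0.027, 1.0, -0.0], [1.0, -0.027, 0.0], [0.0, -0.0, -1.0]]
ft_force: [1.1, 0.2, -0.1]
gripper_width: 32.5
```

{"api": "servo_tool", "payload": {
  "motion": "0 0 1 0 0 0 25; 0 0 2 0 0 0 25; 0 0 3 0 0 0 25; 0 0 4 0 0 0 25; 0 0 4 0 0 0 25"
}}

```text
clock: 32.0
eef_pos: [481.0, -84.7, 58.0]
ee_rot: [[0.027, 1.0, -0.001], [1.0, -0.027, 0.0], [0.0, -0.001, -1.0]]
ft_force: [-0.2, -0.7, -0.9]
gripper_width: 32.2
```

{"api": "servo_tool", "payload": {
  "motion": "0 0 2 0 0 0 25; 0 0 4 0 0 0 25; 0 0 6 0 0 0 25; 0 0 8 0 0 0 25; 0 0 8 0 0 0 25"
}}

```text
clock: 32.42
eef_pos: [480.7, -84.7, 49.5]
ee_rot: [[0.026, 1.0, -0.001], [1.0, -0.026, 0.0], [0.0, -0.001, -1.0]]
ft_force: [-0.4, -0.3, -0.2]
gripper_width: 32.2
```

Run:
```python
from h import *
s=avgf(3);st();C=cam("wrist");crop(C,220,220,210,200,3,"w26.png")
```

```text
Fmean [ 0.39  0.32 -0.72] sd [0.17 0.18 0.06] J [-2.000e-02 -4.695e+01 -2.640e+00 -8.130e+00 -2.000e-02 -1.000e-02
 -0.000e+00]
t 32.57 pos [481.  -84.7  49.9] yaw 88.5 tilt [-0.04  0.  ] F [ 0.5   0.19 -0.8 ] w 32.3
```

View pics/w26.png

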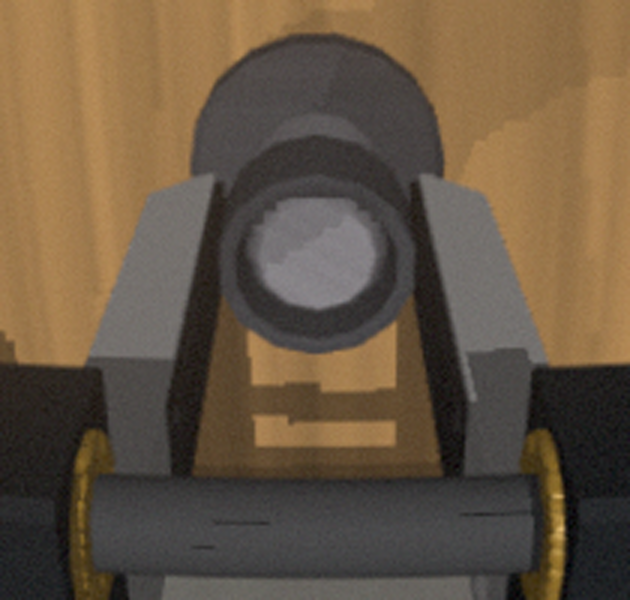

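{"api": "servo_tool", "payload": {
  "motion": "0 0 -15 0 0 0 25; 0 0 -35 0 0 0 25; 0 0 -60 0 0 0 25; -30 5 -65 0 0 0 25; -65 12 -65 0 0 0 25"
}}

```text
clock: 33.03
eef_pos: [493.0, -148.2, 117.4]
ee_rot: [[0.02, 1.0, 0.003], [1.0, -0.02, 0.0], [0.0, 0.003, -1.0]]
ft_force: [0.1, -0.5, -1.0]
gripper_width: 32.0
```

Run:
```python
from h import *
s=st();rel([505,-213,45],88.6)
```

```text
t 33.03 pos [ 493.  -148.2  117.4] yaw 88.8 tilt [0.2  0.02] F [ 0.1  -0.53 -1.03] w 32.0
rel [-64.6  13.   72.4] rot [ 0.003 -0.001  0.004]
```

{"api": "servo_tool", "payload": {
  "motion": "-30 7 5 0 0 0 25; -62 12 25 0 0 0 25; -65 13 55 0 0 0 25; -65 13 75 0 0 0 25; -65 13 75 0 0 0 25"
}}

```text
clock: 33.45
eef_pos: [502.0, -213.5, 39.0]
ee_rot: [[0.022, 1.0, -0.003], [1.0, -0.022, 0.002], [0.002, -0.003, -1.0]]
ft_force: [-0.0, 0.9, -0.5]
gripper_width: 32.5
```

Run:
```python
from h import *
s=st();rel([505,-213,21.5],88.6)
```

```text
t 33.45 pos [ 502.  -213.5   39. ] yaw 88.7 tilt [-0.16  0.14] F [-0.01  0.9  -0.47] w 32.5
rel [ 0.5  3.1 17.5] rot [-0.003 -0.002  0.002]
```

{"api": "servo_tool", "payload": {
  "motion": "0 0 8 0 0 0 25; 0 0 14 0 0 0 25; 0 0 17 0 0 0 25; 0 0 17 0 0 0 25; 0 0 17 0 0 0 25"
}}

```text
clock: 33.87
eef_pos: [502.5, -213.2, 22.6]
ee_rot: [[0.021, 1.0, -0.002], [1.0, -0.021, 0.002], [0.002, -0.002, -1.0]]
ft_force: [-0.1, 1.3, -0.3]
gripper_width: 32.0
```

{"api": "servo_tool", "payload": {
  "motion": "0 0 1 0 0 0 25; 0 0 1 0 0 0 25; 0 0 1 0 0 0 30; 0 0 1 0 0 0 48; 0 0 1 0 0 0 48"
}}

```text
clock: 34.28
eef_pos: [502.6, -213.3, 21.8]
ee_rot: [[0.021, 1.0, -0.002], [1.0, -0.021, 0.002], [0.002, -0.002, -1.0]]
ft_force: [-0.3, -0.3, -0.4]
gripper_width: 42.4
```

{"api": "servo_tool", "payload": {
  "motion": "0 0 0 0 0 0 48; 0 0 0 0 0 0 48; 0 0 -10 0 0 0 48; 0 0 -40 0 0 0 48; 0 0 -80 0 0 0 60"
}}

```text
clock: 34.7
eef_pos: [500.6, -212.6, 101.0]
ee_rot: [[0.021, 1.0, -0.007], [1.0, -0.021, 0.004], [0.004, -0.007, -1.0]]
ft_force: [0.5, -1.0, -0.6]
gripper_width: 51.7
```

Run:
```python
from h import *
st();C=cam("wrist");cv2.imwrite("pics/w27.png",C[0]);rel([479,88,90],88.6)
```

```text
t 34.7 pos [ 500.6 -212.6  101. ] yaw 88.8 tilt [-0.4   0.24] F [ 0.53 -1.04 -0.56] w 51.7
rel [301.6 -33.4  18.9] rot [0.006 0.001 0.003]
```

View pics/w27.png

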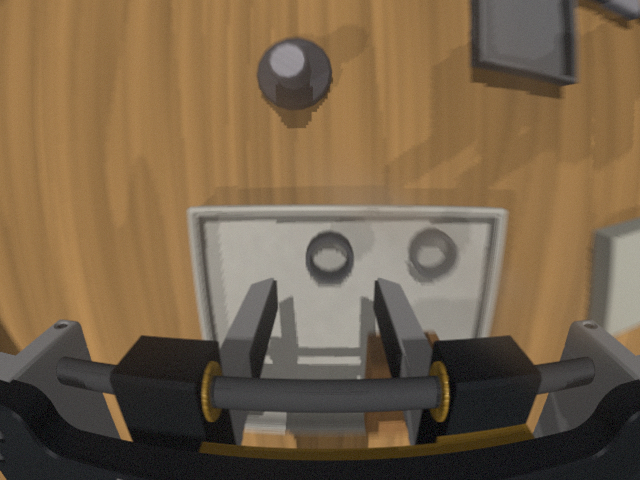

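Both rings stand in the kit tray at (330,258) and (432,255). Next, the ring at (479,88).

{"api": "servo_tool", "payload": {
  "motion": "30 -3 -10 0 0 0 60; 70 -7 -15 0 0 0 60; 110 -11 -15 0 0 0 60; 151 -15 -15 0 0 0 60; 192 -20 -15 0 0 0 60"
}}

```text
clock: 35.17
eef_pos: [490.1, -20.3, 125.1]
ee_rot: [[0.022, 1.0, 0.008], [1.0, -0.022, -0.001], [-0.001, 0.008, -1.0]]
ft_force: [1.4, 0.1, 0.1]
gripper_width: 59.7
```

{"api": "servo_tool", "payload": {
  "motion": "40 -5 5 0 0 0 60; 80 -9 15 0 0 0 60; 109 -12 35 0 0 0 60; 109 -12 55 0 0 0 60; 109 -12 55 0 0 0 60"
}}

```text
clock: 35.58
eef_pos: [478.9, 91.0, 68.1]
ee_rot: [[0.017, 1.0, 0.004], [1.0, -0.017, -0.001], [-0.001, 0.004, -1.0]]
ft_force: [0.1, -0.9, -0.4]
gripper_width: 60.1
```

Run:
```python
from h import *
st();C=cam("wrist");cv2.imwrite("pics/w28.png",C[0]);rel([479,88.5,16.5],88.6)
```

```text
t 35.58 pos [478.9  91.   68.1] yaw 89.0 tilt [ 0.24 -0.07] F [ 0.06 -0.94 -0.38] w 60.1
rel [-0.6 -0.9 52.7] rot [0.005 0.002 0.005]
```

View pics/w28.png

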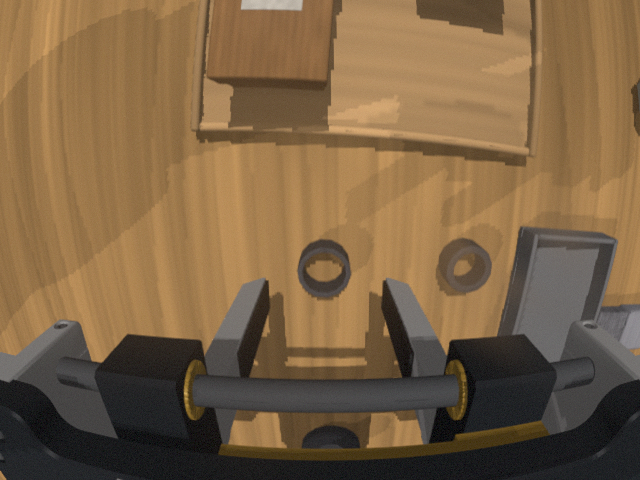

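{"api": "servo_tool", "payload": {
  "motion": "0 0 15 0.005 0 0 60; 0 0 30 0.005 0 0 60; 0 0 45 0.005 0 0 60; 0 0 51 0.005 0 0 60; 0 0 51 0.005 0 0 60"
}}

```text
clock: 36.05
eef_pos: [479.9, 87.6, 18.2]
ee_rot: [[0.022, 1.0, -0.001], [1.0, -0.022, -0.003], [-0.003, -0.001, -1.0]]
ft_force: [-0.6, 0.6, 0.4]
gripper_width: 60.3
```

Run:
```python
from h import *
st();C=cam("wrist");crop(C,220,220,210,200,3,"w29.png")
```

```text
t 36.05 pos [479.9  87.6  18.2] yaw 88.7 tilt [-0.04 -0.18] F [-0.58  0.61  0.36] w 60.3
```

View pics/w29.png

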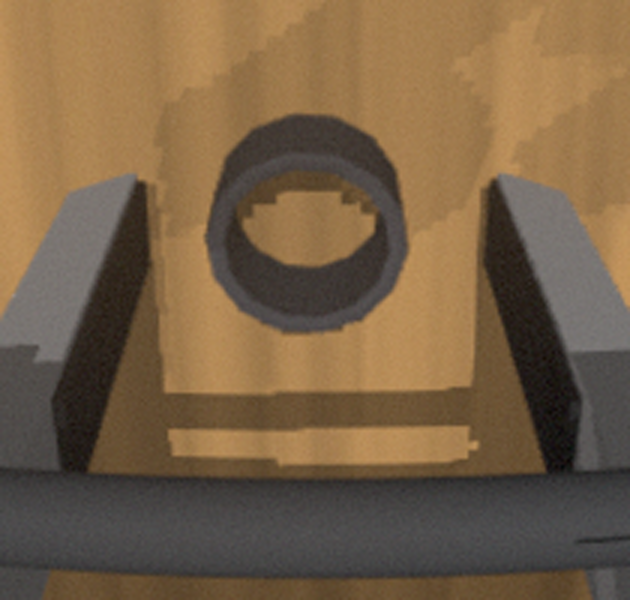

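{"api": "servo_tool", "payload": {
  "motion": "3.5 -1 1.5 0 0.003 0 60; 3.5 -1 1.5 0 0.003 0 45; 3.5 -1 1.5 0 0.003 0 25; 3.5 -1 1.5 0 0.003 0 25; 3.5 -1 1.5 0 0.003 0 25"
}}

```text
clock: 36.52
eef_pos: [479.5, 91.5, 17.6]
ee_rot: [[0.022, 1.0, 0.001], [1.0, -0.022, 0.0], [0.001, 0.001, -1.0]]
ft_force: [-0.8, 1.0, 1.0]
gripper_width: 36.7
```

{"api": "servo_tool", "payload": {
  "motion": "0 0 0 0 0 0 25; 0 0 0 0 0 0 25; 0 0 0 0 0 0 25; 0 0 -10 0 0 0 25; 0 0 -30 0 0 0 25"
}}

```text
clock: 36.93
eef_pos: [477.9, 91.2, 46.8]
ee_rot: [[0.021, 1.0, -0.003], [1.0, -0.021, -0.001], [-0.001, -0.003, -1.0]]
ft_force: [0.5, 0.1, -1.1]
gripper_width: 32.7
```

Run:
```python
from h import *
st();rel([481.5,-85,95],88.6)
```

```text
t 36.93 pos [477.9  91.2  46.8] yaw 88.8 tilt [-0.18 -0.04] F [ 0.53  0.12 -1.13] w 32.7
rel [-176.1    7.2  -48.1] rot [-0.003  0.001  0.003]
```

{"api": "servo_tool", "payload": {
  "motion": "-20 1 -30 0 0 0 25; -60 2 -48 0 0 0 25; -100 4 -48 0 0 0 25; -140 6 -48 0 0 0 25; -174 7 -48 0 0 0 25"
}}

```text
clock: 37.35
eef_pos: [481.4, -86.0, 96.1]
ee_rot: [[0.022, 1.0, -0.002], [1.0, -0.022, -0.002], [-0.002, -0.002, -1.0]]
ft_force: [0.2, -0.4, -0.7]
gripper_width: 32.7
```

Run:
```python
from h import *
st();rel([481.5,-85,70],88.6)
```

```text
t 37.35 pos [481.4 -86.   96.1] yaw 88.7 tilt [-0.11 -0.12] F [ 0.21 -0.38 -0.69] w 32.7
rel [ 1.1  0.1 26.1] rot [-0.002  0.002  0.002]
```

{"api": "servo_tool", "payload": {
  "motion": "1 0 10 0 0 0 25; 1 0 18 0 0 0 25; 1 0 24 -0.002 0.002 0 25; 1 0 25 -0.002 0.002 0 25; 1 0 25 -0.002 0.002 0 25"
}}

```text
clock: 37.77
eef_pos: [481.0, -83.0, 70.7]
ee_rot: [[0.019, 1.0, -0.001], [1.0, -0.019, 0.001], [0.001, -0.001, -1.0]]
ft_force: [0.4, -0.2, -0.6]
gripper_width: 32.8
```

Run:
```python
from h import *
st();rel([481.5,-85,66],88.6);C=cam("wrist");crop(C,220,220,210,200,3,"w30.png")
```

```text
t 37.77 pos [481.  -83.   70.7] yaw 88.9 tilt [-0.06  0.05] F [ 0.36 -0.19 -0.63] w 32.8
rel [-2.   0.5  4.7] rot [-0.001 -0.001  0.005]
```

View pics/w30.png

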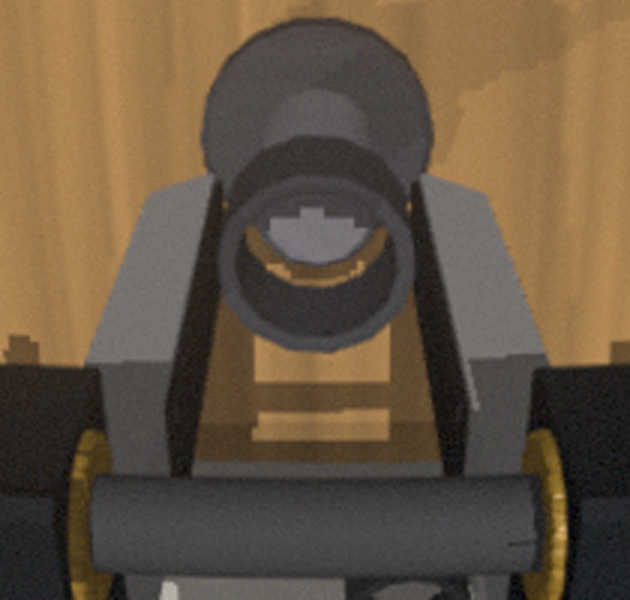

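{"api": "servo_tool", "payload": {
  "motion": "-2 0.5 0 0 0 0 25; -2 0.5 1 0 0 0 25; -2 0.5 2 0 0 0 25; -2 0.5 3 0 0 0 25; -2 0.5 3 0 0 0 25"
}}

```text
clock: 38.23
eef_pos: [481.7, -85.1, 67.9]
ee_rot: [[0.019, 1.0, -0.001], [1.0, -0.019, 0.001], [0.001, -0.001, -1.0]]
ft_force: [-1.4, 0.6, 0.2]
gripper_width: 33.2
```

Run:
```python
from h import *
st();rel([481.5,-85,66],88.6)
```

```text
t 38.23 pos [481.7 -85.1  67.9] yaw 88.9 tilt [-0.03  0.03] F [-1.42  0.59  0.16] w 33.2
rel [ 0.1 -0.2  1.9] rot [-0.001 -0.001  0.005]
```

{"api": "servo_tool", "payload": {
  "motion": "0 0 2 0 0 0 25; 0 0 4 0 0 0 25; 0 0 5 0 0 0 25; 0 0 6 0 0 0 25; 0 0 6 0 0 0 25"
}}

```text
clock: 38.65
eef_pos: [481.6, -85.1, 61.7]
ee_rot: [[0.019, 1.0, -0.001], [1.0, -0.019, 0.001], [0.001, -0.001, -1.0]]
ft_force: [-0.2, 1.1, -1.7]
gripper_width: 32.5
```

{"api": "servo_tool", "payload": {
  "motion": "0 0 1 0 0 0 25; 0 0 2 0 0 0 25; 0 0 3 0 0 0 25; 0 0 4 0 0 0 25; 0 0 4 0 0 0 25"
}}

```text
clock: 39.07
eef_pos: [481.5, -85.0, 57.5]
ee_rot: [[0.019, 1.0, -0.001], [1.0, -0.019, 0.001], [0.001, -0.001, -1.0]]
ft_force: [-0.5, 0.2, -0.3]
gripper_width: 32.8
```

{"api": "servo_tool", "payload": {
  "motion": "0 0 2 0 0 0 25; 0 0 4 0 0 0 25; 0 0 6 0 0 0 25; 0 0 8 0 0 0 25; 0 0 8 0 0 0 25"
}}

```text
clock: 39.48
eef_pos: [481.3, -85.0, 49.1]
ee_rot: [[0.019, 1.0, -0.002], [1.0, -0.019, 0.001], [0.001, -0.002, -1.0]]
ft_force: [-1.1, -0.1, -1.6]
gripper_width: 32.5
```

Run:
```python
from h import *
s=avgf(3);st();C=cam("wrist");crop(C,220,220,210,200,3,"w31.png")
```

```text
Fmean [ 0.24  0.07 -0.72] sd [0.28 0.28 0.22] J [ 9.000e-02 -4.716e+01 -2.890e+00 -8.230e+00  1.000e-02 -1.000e-02
 -0.000e+00]
t 39.63 pos [481.5 -85.   49.4] yaw 88.9 tilt [-0.08  0.04] F [ 0.59 -0.19 -0.71] w 32.8
```

View pics/w31.png

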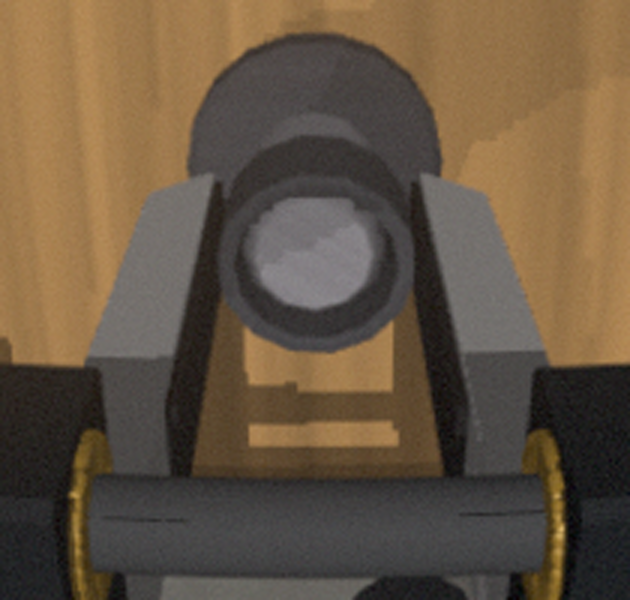

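{"api": "servo_tool", "payload": {
  "motion": "0 0 -15 0 0 0 25; 0 0 -35 0 0 0 25; 0 0 -60 0 0 0 25; -30 -5 -65 0 0 0 25; -65 -12 -65 0 0 0 25"
}}

```text
clock: 40.1
eef_pos: [471.1, -148.2, 116.8]
ee_rot: [[0.013, 1.0, 0.005], [1.0, -0.013, 0.001], [0.001, 0.005, -1.0]]
ft_force: [0.7, -1.1, -0.1]
gripper_width: 32.7
```

{"api": "servo_tool", "payload": {
  "motion": "-35 -5 0 0 0 0 25; -75 -10 0 0 0 0 25; -112 -16 10 0 0 0 25; -112 -16 30 0 0 0 25; -112 -16 50 0 0 0 25"
}}

```text
clock: 40.52
eef_pos: [453.2, -264.2, 66.5]
ee_rot: [[0.02, 1.0, 0.006], [1.0, -0.02, -0.002], [-0.002, 0.006, -1.0]]
ft_force: [1.4, 1.3, -0.2]
gripper_width: 32.5
```

Run:
```python
from h import *
s=st();rel([452,-262,22],88.8)
```

```text
t 40.52 pos [ 453.2 -264.2   66.5] yaw 88.9 tilt [ 0.36 -0.09] F [ 1.39  1.31 -0.22] w 32.5
rel [ 2.3 -1.5 44.5] rot [0.006 0.002 0.001]
```

{"api": "servo_tool", "payload": {
  "motion": "2 0 15 0.006 0 0 25; 2 0 30 0.006 0 0 25; 2 0 40 0.006 0 0 25; 2 0 43 0.006 0 0 25; 2 0 43 0.006 0 0 25"
}}

```text
clock: 40.93
eef_pos: [453.1, -262.0, 23.0]
ee_rot: [[0.02, 1.0, -0.001], [1.0, -0.02, -0.001], [-0.001, -0.001, -1.0]]
ft_force: [0.8, -1.1, -0.4]
gripper_width: 32.6
```

Run:
```python
from h import *
s=st();C=cam("wrist");cv2.imwrite("pics/w32.png",C[0]);rel([452,-262,22],88.8)
```

```text
t 40.93 pos [ 453.1 -262.    23. ] yaw 88.9 tilt [-0.05 -0.06] F [ 0.77 -1.09 -0.36] w 32.6
rel [ 0.1 -1.7  1.6] rot [0.    0.001 0.002]
```

View pics/w32.png

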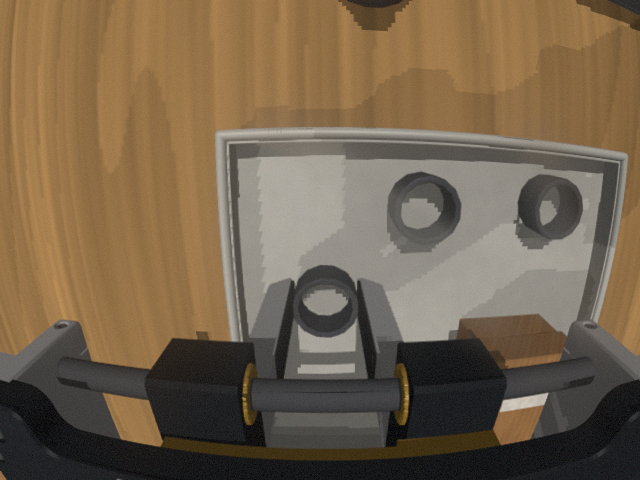

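Good; lower the last 1–2 mm and release.

{"api": "servo_tool", "payload": {
  "motion": "0 0 1 0 0 0 25; 0 0 1.5 0 0 0 25; 0 0 1.5 0 0 0 30; 0 0 1.5 0 0 0 44; 0 0 1.5 0 0 0 44"
}}

```text
clock: 41.4
eef_pos: [453.9, -262.3, 22.5]
ee_rot: [[0.02, 1.0, 0.001], [1.0, -0.02, -0.002], [-0.002, 0.001, -1.0]]
ft_force: [0.2, -0.1, -0.6]
gripper_width: 42.1
```

{"api": "servo_tool", "payload": {
  "motion": "0 0 0 0 0 0 44; 0 0 0 0 0 0 44; 0 0 -10 0 0 0 44; 0 0 -40 0 0 0 44; 0 0 -80 0 0 0 60"
}}

```text
clock: 41.82
eef_pos: [451.8, -261.1, 101.8]
ee_rot: [[0.019, 1.0, -0.004], [1.0, -0.019, 0.001], [0.001, -0.004, -1.0]]
ft_force: [0.2, -1.1, -0.2]
gripper_width: 47.7
```

Run:
```python
from h import *
st();rel([572,90,110],88.6);C=cam("top");cv2.imwrite("pics/t33.png",C[0])
```

```text
t 41.82 pos [ 451.8 -261.1  101.8] yaw 88.9 tilt [-0.25  0.06] F [ 0.15 -1.15 -0.18] w 47.7
rel [353.3 113.5  -8.3] rot [-0.004 -0.001  0.006]
```

View pics/t33.png

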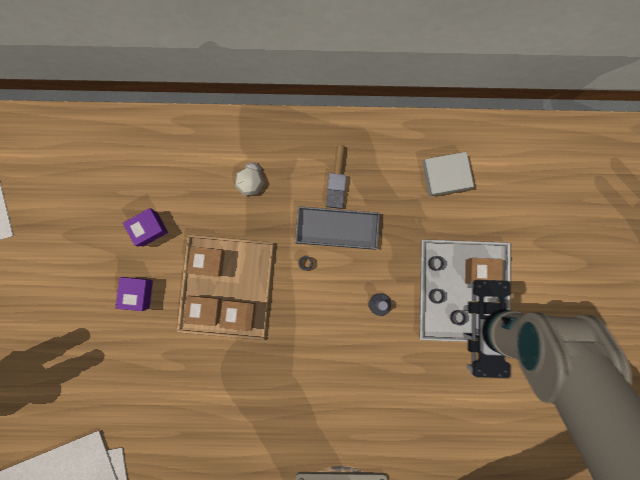

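{"api": "servo_tool", "payload": {
  "motion": "35 11 -10 0 0 0 60; 72 22 -15 0 0 0 60; 109 34 -15 0 0 0 60; 147 46 -15 0 0 0 60; 185 58 -15 0 0 0 60"
}}

```text
clock: 42.28
eef_pos: [518.7, -77.6, 125.3]
ee_rot: [[0.019, 1.0, 0.009], [1.0, -0.019, -0.006], [-0.006, 0.009, -1.0]]
ft_force: [0.8, -0.3, 0.5]
gripper_width: 60.2
```

{"api": "servo_tool", "payload": {
  "motion": "35 11 0 0 0 0 60; 75 25 0 0 0 0 55; 115 38 0 0 0 0 50; 150 50 5 0 0 0 48; 165 54 20 0 0 0 48"
}}

```text
clock: 42.7
eef_pos: [579.5, 94.3, 107.6]
ee_rot: [[0.013, 1.0, 0.017], [1.0, -0.013, 0.0], [0.0, 0.017, -1.0]]
ft_force: [0.7, 0.2, -0.1]
gripper_width: 48.1
```

Run:
```python
from h import *
st();rel([570,90,65],88.6)
```

```text
t 42.7 pos [579.5  94.3 107.6] yaw 89.2 tilt [0.95 0.01] F [ 0.7   0.15 -0.14] w 48.1
rel [ -4.5 -10.1  42.4] rot [ 0.017 -0.001  0.011]
```

{"api": "servo_tool", "payload": {
  "motion": "-4 -8 15 0.01 0 0.01 48; -4 -9 30 0.017 0 0.01 48; -4 -9 42 0.017 0 0.01 48; -4 -9 42 0.017 0 0.01 48; -4 -9 42 0.017 0 0.01 48"
}}

```text
clock: 43.12
eef_pos: [570.8, 89.0, 64.8]
ee_rot: [[0.025, 1.0, -0.002], [1.0, -0.025, -0.0], [-0.0, -0.002, -1.0]]
ft_force: [-0.4, -0.1, 0.4]
gripper_width: 48.1
```

Run:
```python
from h import *
st();rel([570,90,18],88.6);C=cam("wrist");cv2.imwrite("pics/w34.png",C[0])
```

```text
t 43.12 pos [570.8  89.   64.8] yaw 88.6 tilt [-0.1  -0.02] F [-0.38 -0.08  0.39] w 48.1
rel [ 1.  -0.7 46.8] rot [-0.002  0.    -0.001]
```

View pics/w34.png

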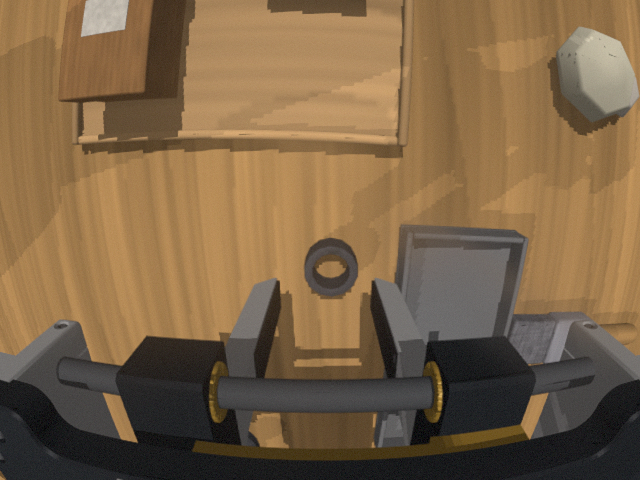

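{"api": "servo_tool", "payload": {
  "motion": "2 1 15 0 0 0 48; 3 1 28 0 0 0 48; 3 1 36 0 0 0 48; 3 1 36 0 0 0 48; 3 1 36 0 0 0 48"
}}

```text
clock: 43.58
eef_pos: [572.5, 92.0, 29.8]
ee_rot: [[0.025, 1.0, -0.0], [1.0, -0.025, -0.0], [-0.0, -0.0, -1.0]]
ft_force: [-0.4, 0.4, 0.3]
gripper_width: 47.7
```

Run:
```python
from h import *
st();C=cam("wrist");crop(C,200,200,250,200,3,"w35.png")
```

```text
t 43.58 pos [572.5  92.   29.8] yaw 88.5 tilt [-0.02 -0.  ] F [-0.36  0.37  0.33] w 47.7
```

View pics/w35.png

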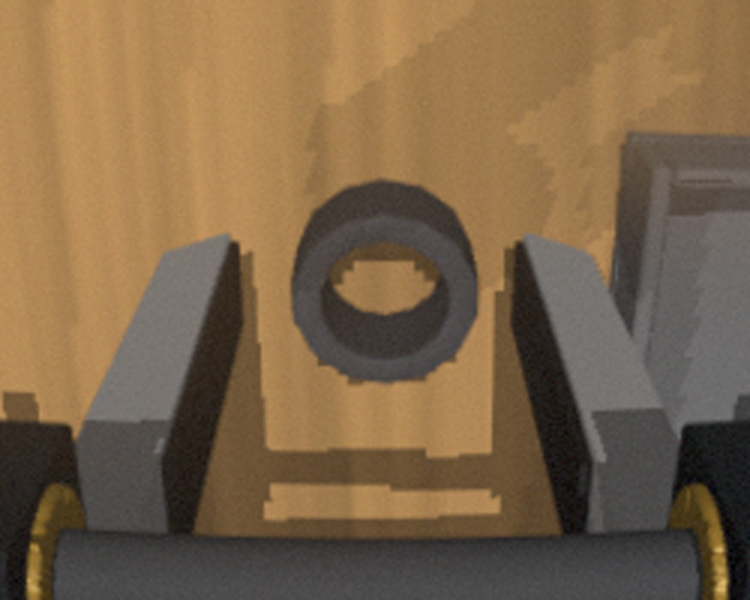

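{"api": "servo_tool", "payload": {
  "motion": "0 0 6 0 0 0 48; 0 0 11 0 0 0 48; 0 0 13 0 0 0 48; 0 0 13 0 0 0 48; 0 0 13 0 0 0 35"
}}

```text
clock: 44.05
eef_pos: [572.8, 92.2, 17.0]
ee_rot: [[0.025, 1.0, 0.0], [1.0, -0.025, 0.0], [0.0, 0.0, -1.0]]
ft_force: [-0.0, 0.7, 0.4]
gripper_width: 44.1
```

{"api": "servo_tool", "payload": {
  "motion": "0 0 0 0 0 0 25; 0 0 0 0 0 0 25; 0 0 0 0 0 0 25; 0 0 0 0 0 0 25; 0 0 -10 0 0 0 25"
}}

```text
clock: 44.47
eef_pos: [571.4, 91.8, 25.9]
ee_rot: [[0.025, 1.0, -0.003], [1.0, -0.025, -0.001], [-0.001, -0.003, -1.0]]
ft_force: [0.1, 0.2, -1.2]
gripper_width: 34.2
```

{"api": "servo_tool", "payload": {
  "motion": "0 0 -15 0 0 0 25; 0 0 -40 0 0 0 25; 0 0 -68 0 0 0 25; 0 0 -68 0 0 0 25; 0 0 -68 0 0 0 25"
}}

```text
clock: 44.88
eef_pos: [572.8, 92.0, 95.9]
ee_rot: [[0.025, 1.0, 0.001], [1.0, -0.025, -0.0], [-0.0, 0.001, -1.0]]
ft_force: [0.2, 0.9, -1.6]
gripper_width: 34.3
```

Run:
```python
from h import *
st();rel([481.5,-85,95],88.6);C=cam("wrist");crop(C,220,220,210,200,3,"w36.png")
```

```text
t 44.88 pos [572.8  92.   95.9] yaw 88.5 tilt [ 0.04 -0.  ] F [ 0.17  0.88 -1.65] w 34.3
rel [-179.3  -86.7    0.9] rot [ 0.001  0.    -0.001]
```

View pics/w36.png

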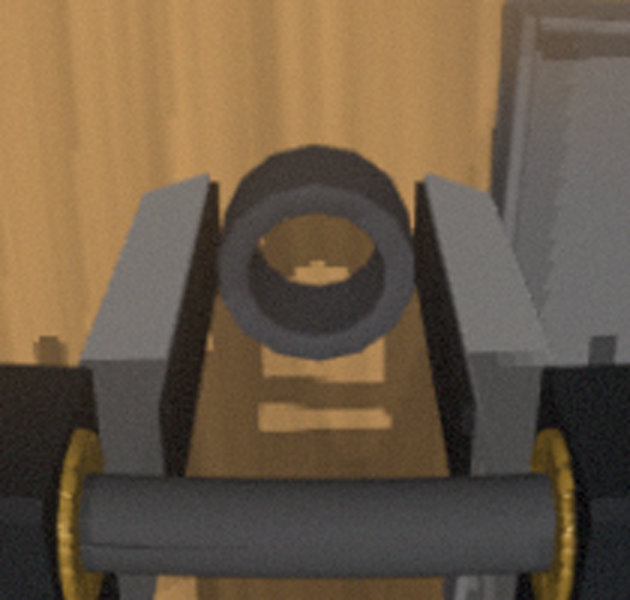

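{"api": "servo_tool", "payload": {
  "motion": "-35 -17 0 0 0 0 25; -72 -35 0 0 0 0 25; -108 -53 0 0 0 0 25; -144 -70 0 0 0 0 25; -178 -87 0 0 0 0 25"
}}

```text
clock: 45.35
eef_pos: [477.8, -85.8, 93.8]
ee_rot: [[0.025, 1.0, -0.005], [1.0, -0.025, -0.001], [-0.001, -0.005, -1.0]]
ft_force: [0.4, -0.1, -0.4]
gripper_width: 34.1
```

Run:
```python
from h import *
st();rel([481.5,-84,71],88.6)
```

```text
t 45.35 pos [477.8 -85.8  93.8] yaw 88.6 tilt [-0.29 -0.05] F [ 0.43 -0.09 -0.37] w 34.1
rel [ 1.9  3.8 22.7] rot [-0.005  0.001 -0.001]
```

{"api": "servo_tool", "payload": {
  "motion": "2 2 7 0 0 0 25; 2 3 14 -0.005 0 0 25; 2 3 19 -0.005 0 0 25; 2 3 21 -0.005 0 0 25; 2 3 21 -0.005 0 0 25"
}}

```text
clock: 45.77
eef_pos: [480.8, -82.1, 71.9]
ee_rot: [[0.022, 1.0, -0.001], [1.0, -0.022, 0.0], [-0.0, -0.001, -1.0]]
ft_force: [0.3, -0.5, -0.3]
gripper_width: 33.9
```

Run:
```python
from h import *
st();rel([481.5,-84,68],88.6);C=cam("wrist");crop(C,220,220,210,200,3,"w37.png")
```

```text
t 45.77 pos [480.8 -82.1  71.9] yaw 88.7 tilt [-0.07  0.  ] F [ 0.28 -0.48 -0.32] w 33.9
rel [-1.9  0.8  3.9] rot [-0.001  0.     0.002]
```

View pics/w37.png

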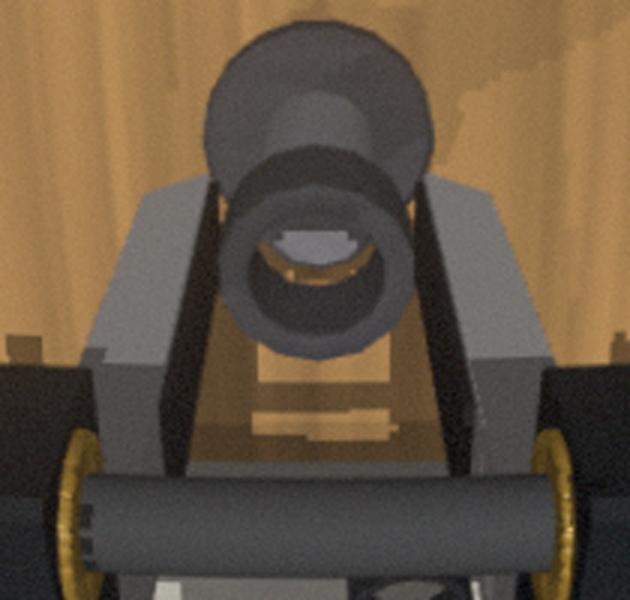

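Grasp TCP z was ≈16.5, so the bottom is at ≈55. Centre and lower gently in small steps.

{"api": "servo_tool", "payload": {
  "motion": "-2 0.5 0 0 0 0 25; -2 0.5 1 0 0 0 25; -2 0.5 2 0 0 0 25; -2 0.5 3 0 0 0 25; -2 0.5 3 0 0 0 25"
}}

```text
clock: 46.23
eef_pos: [481.4, -84.2, 69.2]
ee_rot: [[0.022, 1.0, -0.001], [1.0, -0.022, -0.0], [-0.0, -0.001, -1.0]]
ft_force: [-0.9, -0.2, 0.3]
gripper_width: 33.8
```

{"api": "servo_tool", "payload": {
  "motion": "0 0 0.5 0 0 0 25; 0 0 1 0 0 0 25; 0 0 1.5 0 0 0 25; 0 0 2 0 0 0 25; 0 0 2 0 0 0 25"
}}

```text
clock: 46.65
eef_pos: [481.3, -84.2, 67.1]
ee_rot: [[0.022, 1.0, -0.001], [1.0, -0.022, -0.0], [-0.0, -0.001, -1.0]]
ft_force: [0.3, -0.7, -1.1]
gripper_width: 33.9
```

{"api": "servo_tool", "payload": {
  "motion": "0 0 0.3 0 0 0 25; 0 0 0.6 0 0 0 25; 0 0 1 0 0 0 25; 0 0 1 0 0 0 25; 0 0 1 0 0 0 25"
}}

```text
clock: 47.07
eef_pos: [481.4, -84.4, 66.3]
ee_rot: [[0.023, 1.0, -0.001], [1.0, -0.023, -0.001], [-0.001, -0.001, -1.0]]
ft_force: [-0.2, -0.6, 2.8]
gripper_width: 34.0
```

{"api": "servo_tool", "payload": {
  "motion": "0 0 0.3 0 0 0 25; 0 0 0.6 0 0 0 25; 0 0 1 0 0 0 25; 0 0 1 0 0 0 25; 0 0 1 0 0 0 25"
}}

```text
clock: 47.48
eef_pos: [481.5, -84.6, 65.7]
ee_rot: [[0.023, 1.0, -0.0], [1.0, -0.023, -0.001], [-0.001, -0.0, -1.0]]
ft_force: [-1.8, 0.3, 6.7]
gripper_width: 34.2
```

Run:
```python
from h import *
avgf(4);st()
```

```text
Fmean [-1.2  -0.57  7.01] sd [0.41 0.15 0.24] J [-4.500e-01 -4.304e+01 -3.470e+00 -8.650e+00 -6.000e-02 -5.500e-01
 -1.000e-02]
t 47.68 pos [481.5 -84.6  65.7] yaw 88.7 tilt [-0.02 -0.06] F [-0.67 -0.37  6.67] w 34.3
```

{"api": "servo_tool", "payload": {
  "motion": "0 0 -10 0 0 0 25; 0 0 -30 0 0 0 25; 10 15 -35 0 0 0 25; 25 50 -35 0 0 0 25; 40 85 -35 0 0 0 25"
}}

```text
clock: 48.1
eef_pos: [567.8, -46.7, 101.8]
ee_rot: [[0.024, 1.0, -0.0], [1.0, -0.024, -0.001], [-0.001, -0.0, -1.0]]
ft_force: [1.0, -0.0, -0.4]
gripper_width: 34.0
```

Run:
```python
from h import *
st();rel([654,16,75],86.5)
```

```text
t 48.1 pos [567.8 -46.7 101.8] yaw 88.6 tilt [-0.02 -0.08] F [ 1.03 -0.01 -0.36] w 34.0
rel [64.8 84.6 26.7] rot [-0.     0.001  0.037]
```

{"api": "servo_tool", "payload": {
  "motion": "22 28 5 0 0 0.01 25; 44 57 12 0 0 0.02 25; 65 84 20 0 0 0.037 25; 65 84 26 0 0 0.037 25; 65 84 26 0 0 0.037 25"
}}

```text
clock: 48.52
eef_pos: [653.0, 18.7, 74.3]
ee_rot: [[0.058, 0.998, -0.002], [0.998, -0.058, 0.0], [0.0, -0.002, -1.0]]
ft_force: [-1.5, -1.0, -2.1]
gripper_width: 33.9
```

Run:
```python
from h import *
st();rel([654,16,23],86.5);C=cam("wrist");cv2.imwrite("pics/w38.png",C[0])
```

```text
t 48.52 pos [653.   18.7  74.3] yaw 86.7 tilt [-0.14  0.02] F [-1.51 -0.97 -2.08] w 33.9
rel [-2.6  1.2 51.3] rot [-0.002 -0.     0.003]
```

View pics/w38.png

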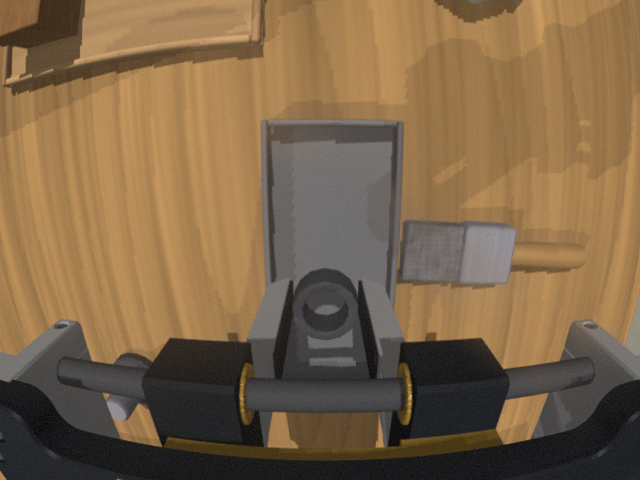

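Run:
```python
from h import *
C=cam("wrist")
for p in [(262,122),(404,122),(264,200),(402,200),(266,270),(398,270)]: print(p,onz(C,p,22).round(1))
crop(C,240,100,180,200,3,"w38c.png")
```

```text
(262, 122) [619.8 108.5  22. ]
(404, 122) [703.8 103.9  22. ]
(264, 200) [617.1  61.3  22. ]
(402, 200) [701.1  56.5  22. ]
(266, 270) [613.7  16.1  22. ]
(398, 270) [698.4  11.1  22. ]
```

View pics/w38c.png

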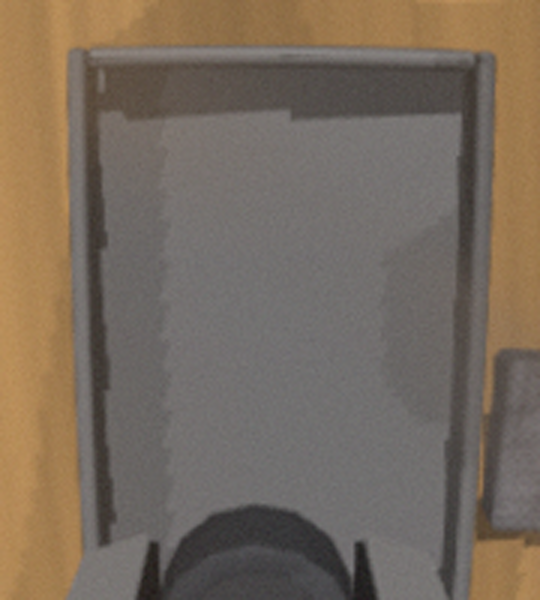

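{"api": "servo_tool", "payload": {
  "motion": "0 2.5 10 -0.002 0 0 25; 0 2.5 20 -0.002 0 0 25; 0 2.5 30 -0.002 0 0 25; 0 2.5 30 -0.002 0 0 25; 0 2.5 30 -0.002 0 0 25"
}}

```text
clock: 49.03
eef_pos: [653.4, 14.8, 44.2]
ee_rot: [[0.061, 0.998, -0.003], [0.998, -0.061, -0.002], [-0.003, -0.003, -1.0]]
ft_force: [-0.4, 0.2, -1.2]
gripper_width: 34.2
```

Run:
```python
from h import *
st();rel([655.5,18,21],86.5)
```

```text
t 49.03 pos [653.4  14.8  44.2] yaw 86.5 tilt [-0.17 -0.14] F [-0.42  0.17 -1.19] w 34.2
rel [ 3.4  2.  23.2] rot [-0.003  0.003 -0.   ]
```

{"api": "servo_tool", "payload": {
  "motion": "2 2 5 -0.003 0.003 0 25; 2 2 10 -0.003 0.003 0 25; 2 2 16 -0.003 0.003 0 25; 2 2 20 -0.003 0.003 0 25; 2 2 20 -0.003 0.003 0 25"
}}

```text
clock: 49.45
eef_pos: [654.6, 16.5, 23.0]
ee_rot: [[0.061, 0.998, -0.002], [0.998, -0.061, 0.0], [0.0, -0.002, -1.0]]
ft_force: [-0.1, -0.2, -1.6]
gripper_width: 34.4
```

Run:
```python
from h import *
avgf(2);st();rel([655.5,18,21],86.5);C=cam("wrist");cv2.imwrite("pics/w39.png",C[0])
```

```text
Fmean [-0.16 -0.44 -0.6 ] sd [0.36 0.33 0.22] J [-1.000e-02 -6.062e+01 -5.070e+00 -1.305e+01 -3.000e-02 -3.000e-02
 -1.000e-02]
t 49.55 pos [655.3  16.7  23.9] yaw 86.5 tilt [-0.01  0.02] F [ 0.2  -0.11 -0.38] w 34.5
rel [1.4 0.1 2.9] rot [-0. -0. -0.]
```

View pics/w39.png

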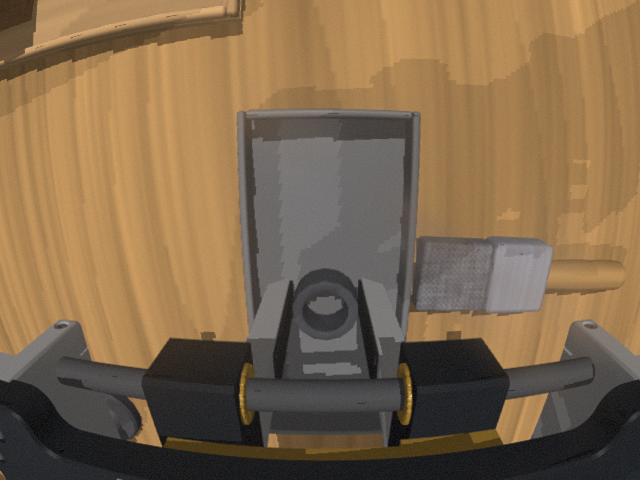

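{"api": "servo_tool", "payload": {
  "motion": "0 1 1.5 0 0 0 25; 0 1 3 0 0 0 25; 0 1 3 0 0 0 25; 0 1 3 0 0 0 32; 0 1 3 0 0 0 39"
}}

```text
clock: 50.02
eef_pos: [656.6, 16.6, 21.3]
ee_rot: [[0.061, 0.998, 0.0], [0.998, -0.061, 0.0], [0.0, 0.0, -1.0]]
ft_force: [0.6, 0.2, 0.1]
gripper_width: 37.8
```

{"api": "servo_tool", "payload": {
  "motion": "0 0 0 0 0 0 40; 0 0 0 0 0 0 40; 0 0 -10 0 0 0 40; 0 0 -40 0 0 0 40; 0 0 -80 0 0 0 40"
}}

```text
clock: 50.43
eef_pos: [654.1, 16.3, 99.9]
ee_rot: [[0.061, 0.998, -0.006], [0.998, -0.061, 0.0], [-0.0, -0.006, -1.0]]
ft_force: [0.5, 1.4, 0.1]
gripper_width: 40.2
```

{"api": "servo_tool", "payload": {
  "motion": "-15 -35 -20 0 0 0 40; -30 -70 -40 0 0 0 40; -45 -105 -60 0 0 0 40; -60 -140 -70 0 0 0 40; -75 -170 -70 0 0 0 40"
}}

```text
clock: 50.85
eef_pos: [479.7, -48.5, 173.8]
ee_rot: [[0.06, 0.998, -0.001], [0.998, -0.06, -0.001], [-0.001, -0.001, -1.0]]
ft_force: [0.3, 0.1, 0.3]
gripper_width: 40.0
```

{"api": "servo_tool", "payload": {
  "motion": "0 -30 0 0 0 0 40; 0 -30 0 0 0 0 40; 0 -30 0 0 0 0 40; 0 -30 0 0 0 0 40; 0 -30 0 0 0 0 40"
}}

```text
clock: 51.27
eef_pos: [451.5, -46.2, 174.2]
ee_rot: [[0.06, 0.998, 0.001], [0.998, -0.06, -0.001], [-0.001, 0.001, -1.0]]
ft_force: [0.6, 0.0, 0.5]
gripper_width: 40.1
```

Run:
```python
from h import *
st();C=cam("top");cv2.imwrite("pics/t40.png",C[0]);C=cam("side");cv2.imwrite("pics/s40.png",C[0])
```

```text
t 51.27 pos [451.5 -46.2 174.2] yaw 86.6 tilt [ 0.05 -0.03] F [0.56 0.04 0.45] w 40.1
```

View pics/t40.png

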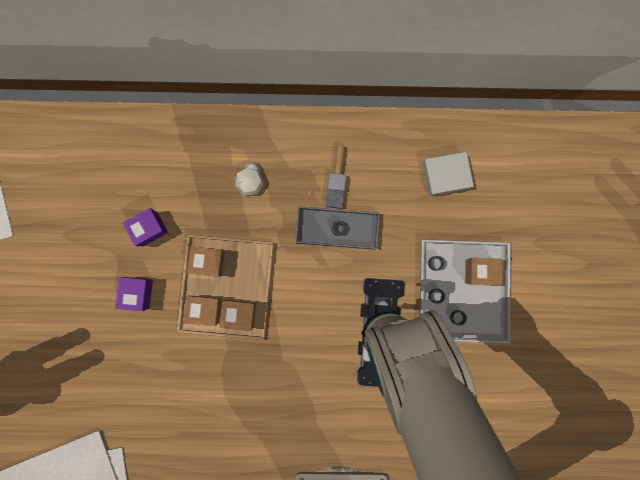

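View pics/s40.png

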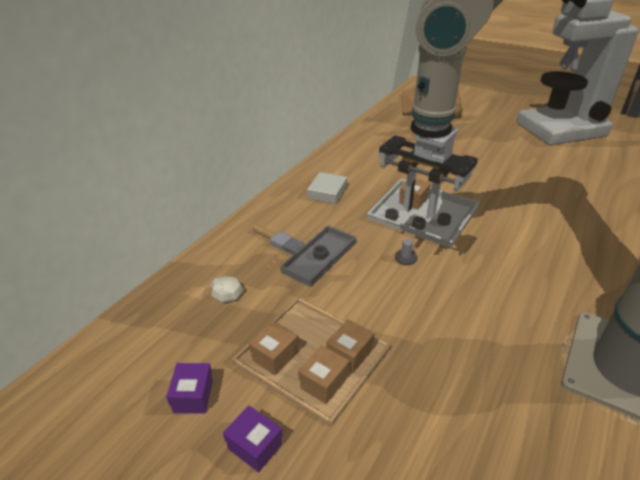

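Run:
```python
from h import *
C=cam("top");a=cv2.resize(C[0][230:345,175:285],None,fx=3.4,fy=3.4,interpolation=2);b=cv2.resize(C[0][230:345,415:525],None,fx=3.4,fy=3.4,interpolation=2);cv2.imwrite("pics/t41.png",np.hstack([a,b]))
```

```text
(no output)
```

View pics/t41.png

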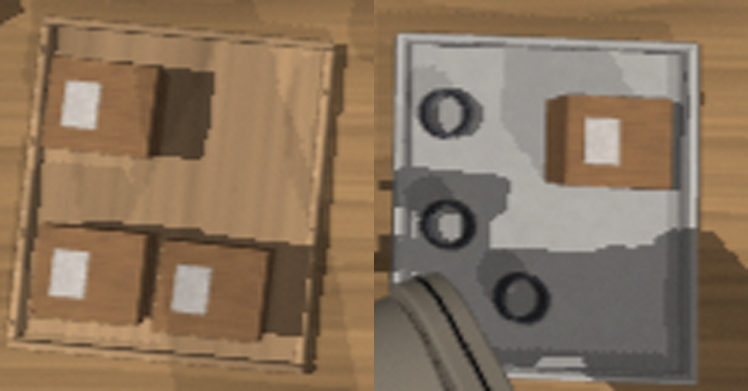

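Run:
```python
from h import *
print(env.job_done());st()
```

```text
the job is handed in; nothing more can be done
None
the job is handed in; nothing more can be done
```

The kit is made up and the job is handed in, at about 51 s of the 210 s allowed.

- **Boxes:** I lifted all four brown boxes. Three read about 1.1 N (empty), and I set them back upright in the plywood tray. The fourth read about 4.5 N, so it holds a rock, and it stands upright in the kit tray.
- **Rings:** Four were present, and I tried each on the gauge pin. Three slid about 16 mm down over the pin with no contact force and are in the kit tray. The fourth stopped at the pin's tip with about 7 N of contact and is in the grey reject tray.
- **Last checks:** The final top and side pictures showed one box and three rings in the kit tray, one ring in the reject tray and three boxes in the plywood tray. The quartz lump, slide box and brush looked unmoved, and the gripper was clear of everything.
- **Disagreements:** The wrist and top cameras differed by a few mm while the arm was moving and by 1–2 mm at rest. I corrected for this visually before each fit. I saw no grip slip and no knocked ring.

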